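# Swap the makeshift cover for the lid that fits

### The arm

A 6-joint arm with a two-finger parallel gripper is mounted at the origin on the work surface. World frame = base frame: x ahead of the robot, y to its left, z up, the work surface at z = 0. Lengths are in m, angles in rad, forces in N, time in s.
With the tool pointing down it reaches from about 0.35 to 0.975 m from the base axis. Payload 4.9 kg.
Tool frame: the origin (TCP) lies at the very end of the fingers, on their centre line; the grasp point (between the pads) lies behind it (manip.grip_depth is the z of the grasp point in the tool frame, in m); z points along the fingers, y is the direction in which the jaws open and shut (so a half turn about z gives the same grasp; the last joint's range is limited). The gripper opens to 85 mm and grips with 20 to 120 N. Pads are 22 mm wide; open, the fingers measure 114 mm over their backs; the gripper's body (76 mm by 85 mm) begins 54 mm behind the grasp point. The pads swing forward as they close: fully open they stand 13 mm farther back than shut.
Start: joints at [1.112, 0.053, 1.613, -0, 1.476, -0.119], TCP at [0.208, 0.589, 0.231] pointing down, gripper open.
Joint ranges: [-3.01, 3.01], [-1.01, 2.22], [0.06, 2.58], [-1.02, 4.17], [0.09, 2.62], [-3.14, 3.14]. Speed limits (rad/s): [2.57, 2.57, 3.14, 3.14, 3.14, 3.14].

### API

Orientations are given as a unit quaternion [w, x, y, z].
In Python, from plant import state, optics, manip, silhouettes, place_of gives the robot as it stands. The module is installed in compiled form; this text tells all that it offers.
- The arm moves only by the tool jog_arm, never from a script. Its argument "increments" is a list of rows, each an object with "slide": the shift along the tool's x, y, z in mm, a list of three; "rotation": the turn, a rotation vector about the tool's x, y, z in degrees, a list of three. A call has 1 to 20 rows; each row shifts and turns the commanded pose from where the row before left it, along the tool's axes as they then stand; what a row does not reach is not made up. A row lasts 1/12 s, in which the tool goes at most 41.7 mm and 7.16 degrees, less where a joint would pass 70% of its speed; a pose out of reach is approached as far as the arm can. A call with a gripper value outside its range is refused whole. "fingers" is the opening, from 0 (shut) to 1 (fully open), set as the call begins (left out, the last holds). The fingers move at their own pace and stop on an object; the grip force is fixed at half the most. Time passes only in rows, so rows that do not move let the fingers close. It gives the time, the measured TCP pose, the force and the opening at its end, in the units of the state.
- state(): the state, without advancing time (a new reading comes with each control period).
- optics.grab_frame(name): name is "scene" or "top" or "wrist"; returns a dict with "frame" (400x640x3 uint8, blue, green, red), "camera_matrix" (3x3 intrinsics, pixels), "distortion" ([k1, k2, p1, p2, k3] as OpenCV has them; the pictures are not rectified), "R" (3x3) and "t" (3): a world point X has camera coordinates R X + t. Camera axes: x right, y down, z forward; pixel columns grow to the right and rows downward; lengths in m; the calibration is good to about 2 mm. A picture is of the moment at which its call begins. There is no depth.
- manip.job_done(): hands the job in, once; it reports no verdict.
Trained networks look in the newest picture that a camera, given by its name, has taken for a name from the list of things; names that differ only in an ending like _2 or _b are one class to them, and where a whole thing is asked for, a point or a joint stands for the part that bears it (a point fixed in the world has none). Each returns a list of dicts, best first, with "score" (0 to 1); they miss things now and then, are a little off and sometimes report something else, mostly with a low value. They report only what shows in the picture. A call takes as long as a camera call. They do not tell look-alikes from the thing itself.
- silhouettes(thing, camera): "mask" (400x640 bool, what is visible of it) and "bbox" ([left, top, right, bottom] in pixels, round what is visible of it).
- place_of(thing, camera): "uv" ([column, row] in pixels: a listed point, or the origin of a listed thing).
The state is a dict: "time": time; "joint_pos": joint angles; "joint_vel": joint speeds; "joint_efforts": joint torques, N m; "tool_pos": TCP position; "tool_rot": TCP orientation; "contact_force": force on the tool from outside, world axes, zero at the start; "ft_torque": the same for the moment, N m; "gripper_width": opening from 0.0 (shut) to 1.0 (fully open).
Only numpy, scipy, OpenCV 4.12 (cv2) and the standard library are available. Lean on these libraries where they do the work, as an engineer would, in place of code of your own. Each camera call takes 0.05 s, during which the arm holds its last target.

### The job

The green bean canister is covered by a plain wooden disc. Tip that disc up by its tab, lift it off and lay it flat, tab up, on the black mat; then, of the three look-alike knob lids on the sloping stands, take the one that fits the canister's mouth and put it on fully home. Set both down by hand rather than dropping them, keep the canister standing where it is, and leave the other two lids, the mug, the steel cup and the tamper alone.

Things in the scene. Friction and masses are not known exactly. Their poses are not given: they have to be found in the camera images.
- canister: green round canister standing loose on the counter (about 0.6 kg), 88 mm outside, open mouth 80 mm inside, wall 4 mm, 120 mm high, inside empty. Origin: centre of its underside; z up.
- canister_rim (a point): centre of the canister's mouth, level with the rim's top, 120 mm above the canister's underside; z up. A lid is home when its plug is inside the mouth and its disc rests on the rim.
- cover: light wooden disc 104 mm across, 6 mm thick, lying loose and centred on the canister's rim, with an upright dark tab near its edge: 10 mm thick (y), 22 mm long (x), its middle at x = 36 mm, z 6 to 36 mm. Origin: centre of the disc's underside; x towards the tab; z up. About 80 g. The tab starts roughly on the side away from the robot.
- mat: black rubber mat fixed on the counter, 180 x 180 mm, 4 mm thick. Origin: centre of its underside; z up.
- lid_small: the smallest of 3 look-alike lids: 74 mm aluminium disc (z 10 to 15 mm) on a black plug 59 mm across (z 0 to 10 mm, chamfered); wooden knob 22 mm diameter, z 15 to 45 mm. Origin: centre of plug's underside; z along the knob. 60 to 130 g. Starts lying on its plug on its sloping stand, z leaning 35 deg, about towards the robot, rim on two pins.
- lid_medium: the middle-sized of 3 look-alike lids: 90 mm aluminium disc (z 10 to 15 mm) on a black plug 75 mm across (z 0 to 10 mm, chamfered); wooden knob 22 mm diameter, z 15 to 45 mm. Origin: centre of plug's underside; z along the knob. 60 to 130 g. Starts lying on its plug on its sloping stand, z leaning 35 deg, about towards the robot, rim on two pins.
- lid_large: the largest of 3 look-alike lids: 106 mm aluminium disc (z 10 to 15 mm) on a black plug 91 mm across (z 0 to 10 mm, chamfered); wooden knob 22 mm diameter, z 15 to 45 mm. Origin: centre of plug's underside; z along the knob. 60 to 130 g. Starts lying on its plug on its sloping stand, z leaning 35 deg, about towards the robot, rim on two pins.
- stand_small: fixed dark wooden stand under the small lid: board 108 x 90 mm sloping 35 deg, low side at the stand's -x; at the low edge two brass pins 8 mm thick, 44 mm apart, 18 mm proud of the board. Origin: centre of its underside; z up. Top edge 82 mm above the counter. Which of the three places holds which lid changes.
- stand_medium: fixed dark wooden stand under the middle-sized lid: board 108 x 90 mm sloping 35 deg, low side at the stand's -x; at the low edge two brass pins 8 mm thick, 44 mm apart, 18 mm proud of the board. Origin: centre of its underside; z up. Top edge 82 mm above the counter. Which of the three places holds which lid changes.
- stand_large: fixed dark wooden stand under the large lid: board 108 x 90 mm sloping 35 deg, low side at the stand's -x; at the low edge two brass pins 8 mm thick, 44 mm apart, 18 mm proud of the board. Origin: centre of its underside; z up. Top edge 82 mm above the counter. Which of the three places holds which lid changes.
- mug: white mug, loose, 80 mm across, 85 mm high, handle at its +y. Origin: centre of its underside. Bystander.
- steel_cup: plain steel cup, loose, 84 mm across, 95 mm high. Origin: centre of its underside. Bystander.
- tamper: dark steel tamper standing loose on its 58 mm foot, 90 mm high. Origin: centre of its underside. Bystander.
Not all that is in view belongs to the job. Leave any blue or turquoise look-alike of the cover alone.

How it is judged:
On the way, in this order (a step that is already met when the one before it is completed fails the run):
1. the disc is tipped up by its tab side, more than 10 degrees, while still at the canister's mouth (angle between cover's own z axis and vertical above 0.175 rad and distance between cover and canister_rim below 0.09 m), for 0.05 s.
2. the disc, still held, is brought down to the mat (x of cover in the frame of mat between -0.08 and 0.08 m and y of cover in the frame of mat between -0.08 and 0.08 m and z of cover in the frame of mat below 0.025 m and contact force between the fingers and cover above 0.3 N), for 0.05 s.
3. the disc lies flat on the mat, let go (x of cover in the frame of mat between -0.08 and 0.08 m and y of cover in the frame of mat between -0.08 and 0.08 m and z of cover in the frame of mat below 0.008 m and angle between cover's own z axis and vertical below 0.1 rad and contact force between the fingers and cover below 0.05 N), for 0.2 s.
4. the fitting lid, still held, is brought onto the canister's mouth (horizontal distance between lid_medium and canister_rim below 0.008 m and z of lid_medium in the frame of canister_rim below 0.005 m and contact force between the fingers and lid_medium above 0.3 N), for 0.05 s.
At the end, for the whole second after the job is handed in: 90 mm lid home on canister: centred within 6 mm, on the rim within 3 mm, level to it within 3.4 deg. Disc flat (6 deg), tab up, on the mat, its centre within 80 mm of the middle along each side. Canister upright, within 40 mm of its start; all else within 30 mm of its place. All at rest (x of cover in the frame of mat between -0.08 and 0.08 m and y of cover in the frame of mat between -0.08 and 0.08 m and z of cover in the frame of mat below 0.008 m and angle between each of cover, canister's own z axis and vertical below 0.1 rad and horizontal distance between lid_medium and canister_rim below 0.006 m and z of lid_medium in the frame of canister_rim between -0.014 and -0.007 m and angle between the z axis of lid_medium and the z axis of canister, either way round below 0.06 rad and angle between lid_medium's own z axis and vertical below 0.3 rad and linear speed of each of cover, lid_medium, canister below 0.02 m/s and height (world z) of canister below 0.006 m and distance of each of lid_small, lid_large, mug, steel_cup, tamper from where it was at the start of the episode below 0.03 m and distance of canister from where it was at the start of the episode below 0.04 m); the robot touches nothing.
It fails at once if the canister is tipped over or shoved more than 40 mm (angle between canister's own z axis and vertical above 0.35 rad or distance of canister from where it was at the start of the episode above 0.04 m).
It fails at once if a wrong lid is moved more than 30 mm (distance of any of lid_small, lid_large from where it was at the start of the episode above 0.03 m).
It fails at once if the mug, steel cup or tamper is moved more than 30 mm or knocked over (distance of any of mug, steel_cup, tamper from where it was at the start of the episode above 0.03 m or angle between any of mug, steel_cup, tamper's own z axis and vertical above 0.5 rad).
It fails at once if the disc or the fitting lid is dropped: moving faster than 0.6 m/s with no finger on it ((linear speed of cover above 0.6 m/s and contact force between the fingers and cover below 0.05 N) or (linear speed of lid_medium above 0.6 m/s and contact force between the fingers and lid_medium below 0.05 N)).
It also fails if it takes over 64 s, if anything falls off the work surface, if the arm or the gripper's body presses on something with over 40 N, if the wrist force passes 120 N, or if a joint passes its speed limit or range.

## Working session

There is one attempt and no reset: what is moved stays moved. The work goes in short steps, Python scripts to look and compute and a tool call to move; the robot and the scene stay as the last step left them, time stands still between calls to the robot, and variables do not carry over. Pictures are saved under pics/ and viewed, and the job is handed in when it is done.

Besides the shell and the picture viewer there is one more tool, called after "Request:" as name([rows], argument=value, ...), one row to a line, values as JSON. jog_arm: Moves the arm, as the interface text tells. Its arguments: {"type":"object","properties":{"increments":{"type":"array","items":{"type":"object","properties":{"slide":{"type":"array","items":{"type":"number"}},"rotation":{"type":"array","items":{"type":"number"}}}}},"fingers":{"type":"number"}},"required":["increments"]}

```bash
mkdir -p pics
python3 - <<'E'
from plant import state, optics, manip
import cv2
print(state()); print(manip.grip_depth)
for n in ["scene","top","wrist"]:
    f=optics.grab_frame(n); cv2.imwrite(f"pics/{n}0.png",f["frame"]); print(n,f["camera_matrix"].tolist(),f["distortion"],f["R"].round(3).tolist(),f["t"])
E
```

```text
{'time': 0.0, 'joint_pos': array([ 1.11201255e+00,  5.33477962e-02,  1.61433460e+00, -2.67655739e-06,
        1.47601948e+00, -1.19026409e-01]), 'joint_vel': array([ 1.57935518e-04,  5.73444407e-04,  3.57730437e-05, -1.22175166e-03,
       -2.56936422e-04,  1.05944077e-03]), 'joint_efforts': array([ 2.06565608e-03, -3.93680763e+01, -3.70181572e+01, -1.03229474e-04,
        6.96208430e-03, -1.53163404e-05]), 'tool_pos': array([0.20801423, 0.58868332, 0.2300444 ]), 'tool_rot': array([-2.99185648e-04,  1.69062559e-01,  9.85604758e-01, -1.01128661e-03]), 'contact_force': array([ 0.25749212, -0.62041973, -0.19814594]), 'ft_torque': array([ 0.02265424, -0.02488129,  0.02907903]), 'gripper_width': 0.9983566503675986}
-0.0187
scene [[433.558507674007, 0.0, 315.76345092390477], [0.0, 433.558507674007, 191.2602955344166], [0.0, 0.0, 1.0]] [-0.10267462  0.          0.          0.          0.        ] [[-0.239, 0.971, -0.019], [0.725, 0.166, -0.668], [-0.646, -0.173, -0.744]] [ 0.09840285 -0.33824311  1.56347858]
top [[395.4607797925343, 0.0, 320.9033484845809], [0.0, 395.4607797925343, 202.47760860517334], [0.0, 0.0, 1.0]] [-0.01259553  0.          0.          0.          0.        ] [[-0.042, -0.999, 0.001], [-0.975, 0.04, -0.22], [0.219, -0.011, -0.976]] [0.06241701 0.55790209 1.09463241]
wrist [[332.9194483058935, 0.0, 316.4315408012438], [0.0, 332.9194483058935, 199.09078601261876], [0.0, 0.0, 1.0]] [-0.01186669  0.          0.          0.          0.        ] [[0.335, 0.942, -0.002], [0.908, -0.322, 0.268], [0.252, -0.091, -0.963]] [-0.62276648 -0.03497771  0.37819105]
```

View pics/scene0.png

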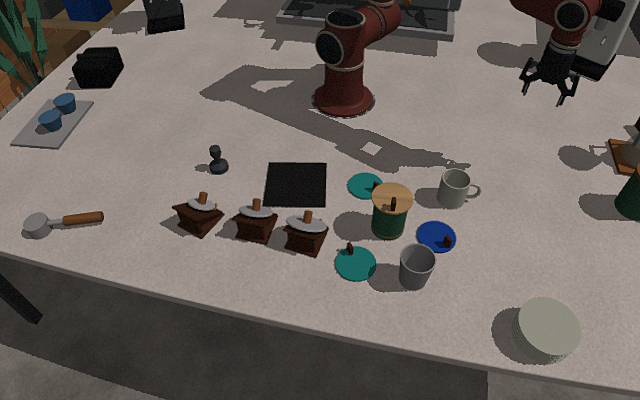

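View pics/top0.png

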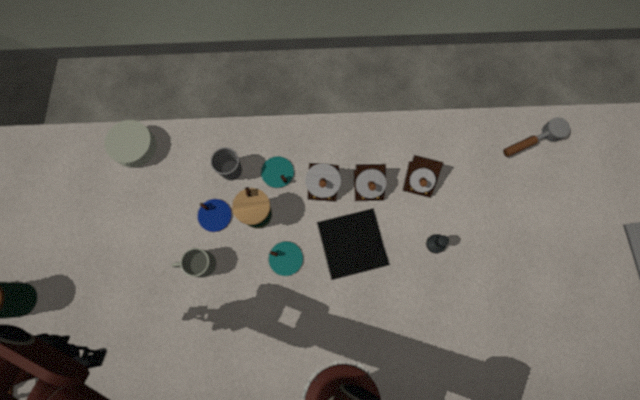

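View pics/wrist0.png

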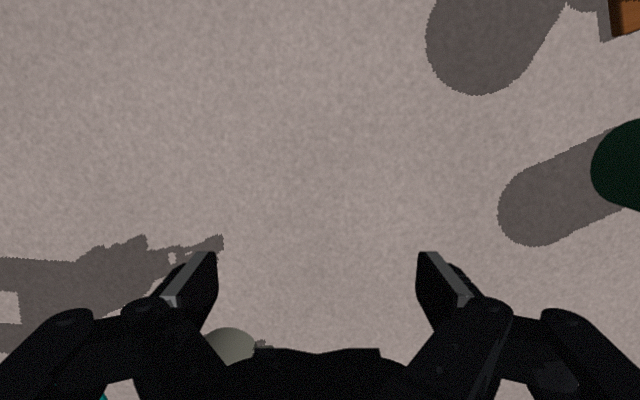

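The top image shows the canister with its cover at about (251,207) and the mat at (353,243). The lids sit at (323,182), (371,184) and (423,180), and the look-alike discs at (278,171), (286,258) and (215,215).

```bash
cat > h.py <<'E'
from plant import state, optics, manip, silhouettes, place_of
import numpy as np, cv2
from scipy.spatial.transform import Rotation as Ro
def ray(f,uv):
    p=cv2.undistortPoints(np.array([[uv]],float),f["camera_matrix"],f["distortion"])[0,0]
    R=np.array(f["R"]);t=np.array(f["t"])
    d=R.T@np.array([p[0],p[1],1]); return -R.T@t, d/np.linalg.norm(d)
def onz(f,uv,z):
    o,d=ray(f,uv); return o+d*(z-o[2])/d[2]
def tri(rays):
    A=np.zeros((3,3));b=np.zeros(3)
    for o,d in rays:
        P=np.eye(3)-np.outer(d,d);A+=P;b+=P@o
    x=np.linalg.solve(A,b); return x,[round(1e3*np.linalg.norm((np.eye(3)-np.outer(d,d))@(x-o)),1) for o,d in rays]
def proj(f,X):
    rv=cv2.Rodrigues(np.array(f["R"]))[0]
    return cv2.projectPoints(np.array(X,float).reshape(-1,1,3),rv,np.array(f["t"],float),f["camera_matrix"],f["distortion"])[0][:,0]
E
python3 - <<'E'
from h import *
fs={n:optics.grab_frame(n) for n in ["scene","top"]}
for th in ["canister","canister_rim","cover","mat","lid_small","lid_medium","lid_large","stand_small","stand_medium","stand_large","mug","steel_cup","tamper"]:
    for n in fs:
        r=place_of(th,n)
        print(th,n,[(np.round(q["uv"],1).tolist(),round(q["score"],2),) for q in r[:5]])
E
```

```text
canister scene [([384.3, 228.1], 0.97), ([200.7, 218.9], 0.59)]
canister top [([259.3, 214.4], 0.72), ([321.1, 183.9], 0.51)]
canister_rim scene []
canister_rim top []
cover scene [([354.7, 263.6], 0.93), ([365.9, 184.6], 0.9), ([436.0, 236.9], 0.72), ([393.6, 199.7], 0.68)]
cover top [([214.4, 214.2], 0.91), ([277.2, 174.2], 0.89), ([288.2, 258.5], 0.8), ([250.8, 206.7], 0.57)]
mat scene [([295.9, 187.1], 0.84)]
mat top [([353.0, 240.9], 0.9)]
lid_small scene [([199.2, 206.7], 0.93), ([391.1, 196.8], 0.41), ([412.8, 276.8], 0.3)]
lid_small top [([354.7, 242.8], 0.26)]
lid_medium scene [([253.8, 218.6], 0.9)]
lid_medium top [([371.9, 178.2], 0.58), ([249.6, 208.0], 0.48)]
lid_large scene [([302.3, 226.5], 0.66)]
lid_large top [([324.8, 180.4], 0.73)]
stand_small scene [([199.9, 222.0], 0.84), ([305.2, 238.4], 0.59)]
stand_small top [([422.1, 180.1], 0.61), ([202.4, 265.7], 0.17)]
stand_medium scene [([258.3, 227.9], 0.6)]
stand_medium top [([369.0, 187.4], 0.58)]
stand_large scene [([307.0, 237.5], 0.93), ([216.5, 170.8], 0.56)]
stand_large top [([323.1, 187.9], 0.77), ([369.3, 184.4], 0.51), ([249.1, 206.7], 0.27)]
mug scene [([450.2, 197.0], 0.81), ([198.3, 204.3], 0.28), ([254.2, 226.5], 0.21)]
mug top [([205.3, 264.6], 0.56), ([227.8, 172.6], 0.32)]
steel_cup scene [([411.6, 278.8], 0.83)]
steel_cup top [([228.2, 171.5], 0.74)]
tamper scene [([217.0, 167.7], 0.76)]
tamper top [([433.3, 242.8], 0.71)]
```

Run:
```python
from h import *
fs={n:optics.grab_frame(n) for n in ["scene","top"]}
P={"cover":((393.6,199.7),(250.8,206.7)),"canister":((384.3,228.1),(259.3,214.4)),"lid_medium":((253.8,218.6),(371.9,178.2)),"lid_large":((302.3,226.5),(324.8,180.4)),
"stand_medium":((258.3,227.9),(369,187.4)),"stand_large":((307,237.5),(323.1,187.9)),"stand_small":((199.9,222),(422.1,180.1)),"mat":((295.9,187.1),(353,240.9)),
"mug":((450.2,197),(205.3,264.6)),"steel_cup":((411.6,278.8),(228.2,171.5)),"tamper":((217,167.7),(433.3,242.8))}
for k,(a,b) in P.items():
    x,r=tri([ray(fs["scene"],a),ray(fs["top"],b)]); print(k,x.round(4),r,onz(fs["scene"],a,0)[:2].round(3),onz(fs["top"],b,0)[:2].round(3))
a=fs["scene"]["frame"][150:300,160:480]; cv2.imwrite("pics/sc1.png",cv2.resize(a,None,fx=2.5,fy=2.5,interpolation=cv2.INTER_CUBIC))
a=fs["top"]["frame"][140:300,180:460]; cv2.imwrite("pics/tc1.png",cv2.resize(a,None,fx=2.8,fy=2.8,interpolation=cv2.INTER_CUBIC))
```

```text
cover [0.5448 0.236  0.1118] [np.float64(0.5), np.float64(0.5)] [0.445 0.237] [0.57  0.255]
canister [ 0.5461  0.2274 -0.0072] [np.float64(2.3), np.float64(2.3)] [0.552 0.225] [0.544 0.229]
lid_medium [ 0.6322 -0.1159  0.0435] [np.float64(2.0), np.float64(2.0)] [ 0.601 -0.131] [ 0.645 -0.124]
lid_large [0.6311 0.0218 0.048 ] [np.float64(2.7), np.float64(2.7)] [0.597 0.008] [0.644 0.023]
stand_medium [ 0.619  -0.114  -0.0136] [np.float64(1.1), np.float64(1.1)] [ 0.628 -0.108] [ 0.616 -0.113]
stand_large [ 0.6228  0.0284 -0.0092] [np.float64(1.1), np.float64(1.1)] [0.629 0.029] [0.62 0.03]
stand_small [ 0.6361 -0.2836 -0.0153] [np.float64(1.6), np.float64(1.6)] [ 0.646 -0.274] [ 0.633 -0.281]
mat [ 0.452  -0.0528 -0.01  ] [np.float64(1.5), np.float64(1.5)] [ 0.461 -0.048] [ 0.451 -0.053]
mug [ 0.3984  0.3937 -0.0013] [np.float64(2.4), np.float64(2.4)] [0.399 0.396] [0.399 0.391]
steel_cup [ 0.6881  0.32   -0.0056] [np.float64(6.5), np.float64(6.5)] [0.693 0.313] [0.686 0.325]
tamper [ 0.4369 -0.3018  0.0006] [np.float64(6.4), np.float64(6.4)] [ 0.436 -0.309] [ 0.435 -0.296]
```

View pics/sc1.png

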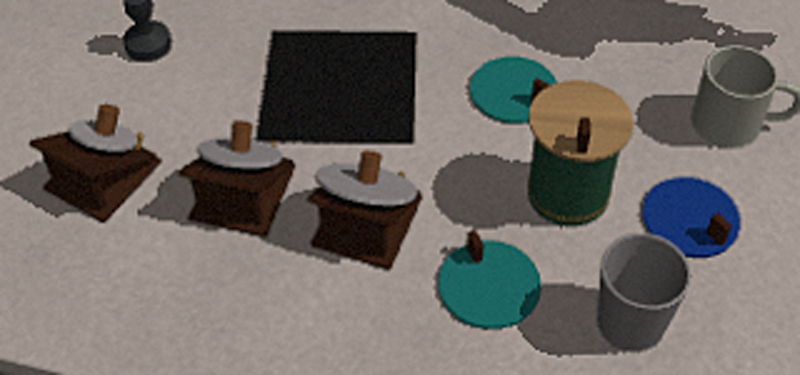

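View pics/tc1.png

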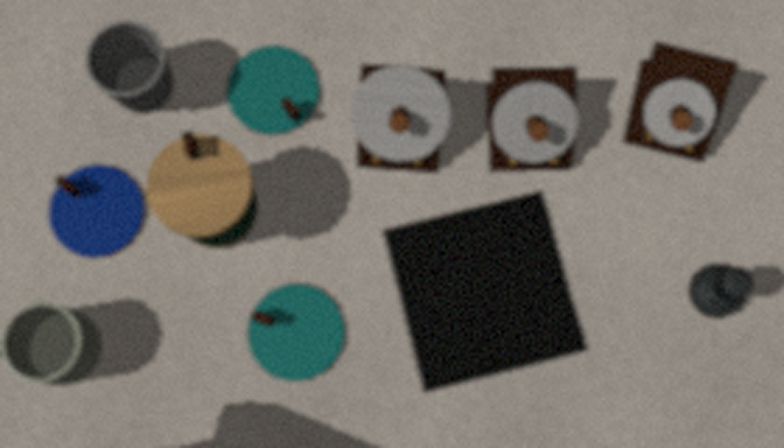

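```bash
cat > fitcov.py <<'E'
from h import *
from scipy.optimize import least_squares
def circ(P):
    r=least_squares(lambda p:np.hypot(P[:,0]-p[0],P[:,1]-p[1])-p[2],[*P.mean(0),.05],loss="soft_l1",f_scale=.001); return r.x
def cover(n,box,z=0.126):
    f=optics.grab_frame(n); im=f["frame"].astype(int); b,g,r=im[...,0],im[...,1],im[...,2]
    m=((r-b>45)&(r>110)).astype(np.uint8); k=np.zeros_like(m); x0,y0,x1,y1=box; k[y0:y1,x0:x1]=1; m*=k
    m=cv2.morphologyEx(m,cv2.MORPH_CLOSE,np.ones((9,9)))
    c=max(cv2.findContours(m,cv2.RETR_EXTERNAL,cv2.CHAIN_APPROX_NONE)[0],key=cv2.contourArea)[:,0]
    h=cv2.convexHull(c)[:,0]
    P=np.array([onz(f,p,z)[:2] for p in c]); print(n,m.sum(),circ(P).round(4))
    dark=((r-b>15)&(r-b<60)&(r<90)&(r>20)).astype(np.uint8)*k
    ys,xs=np.nonzero(dark); 
    print("dark",len(xs),(xs.mean(),ys.mean()) if len(xs) else 0)
cover("scene",(365,180,420,245)); cover("top",(225,180,275,235))
E
python3 fitcov.py
```

```text
scene 1013 [0.5492 0.2318 0.0502]
dark 208 (np.float64(387.30288461538464), np.float64(211.87019230769232))
top 944 [0.5437 0.2336 0.0487]
dark 106 (np.float64(254.37735849056602), np.float64(199.82075471698113))
```

Run:
```python
from h import *
fs={n:optics.grab_frame(n) for n in ["scene","top"]}
print(onz(fs["scene"],(393.8,198),.156),onz(fs["top"],(247.9,192),.156))
for n,a in (("scene",fs["scene"]["frame"][175:245,360:425]),("top",fs["top"]["frame"][180:230,220:285])):
    cv2.imwrite(f"pics/{n}2.png",cv2.resize(a,None,fx=8,fy=8,interpolation=cv2.INTER_NEAREST))
```

```text
[0.57844774 0.23598449 0.156     ] [0.57599613 0.23567266 0.156     ]
```

View pics/scene2.png

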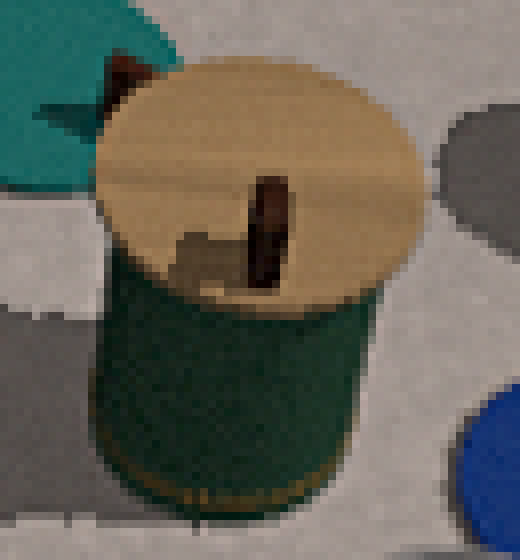

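View pics/top2.png

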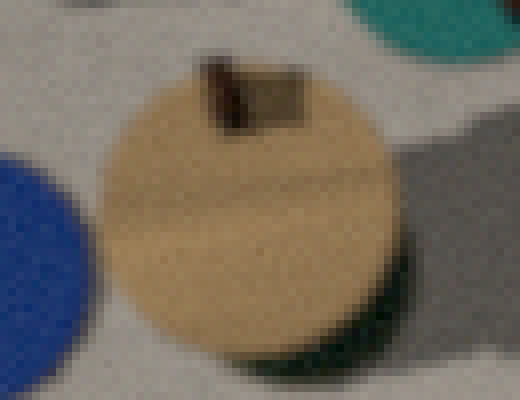

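```bash
cat >> h.py <<'E'
def pose():
    s=state(); q=s["tool_rot"]; return np.array(s["tool_pos"]),Ro.from_quat([q[1],q[2],q[3],q[0]])
def plan(pt,Rt,n):
    """n rows, straight line, steady turn; prints rows in tool axes (mm, deg)"""
    p,R=pose(); rv=(R.inv()*Rt).as_rotvec(); d=(pt-p)/n
    print("from",p.round(4),"dist mm",round(1e3*np.linalg.norm(pt-p)),"turn",np.degrees(rv).round(2),"per row",np.degrees(rv/n).round(2), "dlen",round(1e3*np.linalg.norm(d),1))
    for k in range(n):
        Rk=R*Ro.from_rotvec(rv*k/n); print(k,(1e3*Rk.inv().apply(d)).round(1).tolist())
def frame(x,z):
    z=np.array(z,float)/np.linalg.norm(z); x=np.array(x,float); x=x-z*(x@z); x/=np.linalg.norm(x)
    return Ro.from_matrix(np.c_[x,np.cross(z,x),z])
E
python3 - <<'E'
from h import *
f=optics.grab_frame("wrist"); p,R=pose()
C=-f["R"].T@f["t"]; print("R tool\n",R.as_matrix().round(3)); print("cam in tool",R.inv().apply(C-p).round(4)); print("cam axes in tool (cols)\n",(R.as_matrix().T@f["R"].T).round(3))
E
```

```text
R tool
 [[-0.943  0.333  0.   ]
 [ 0.333  0.943 -0.   ]
 [-0.    -0.    -1.   ]]
cam in tool [ 0.0668 -0.0012 -0.1425]
cam axes in tool (cols)
 [[-0.001 -0.963 -0.268]
 [ 1.    -0.001 -0.   ]
 [-0.    -0.268  0.963]]
```

Run:
```python
from h import *
plan(np.array([.60,.235,.28]),frame([-1,0,0],[0,0,-1]),16)
```

```text
from [0.2083 0.5892 0.2313] dist mm 530 turn [ -0.     0.   -19.47] per row [-0.    0.   -1.22] dlen 33.1
0 [-30.5, -12.7, -3.0]
1 [-30.2, -13.4, -3.0]
2 [-29.9, -14.0, -3.0]
3 [-29.6, -14.6, -3.0]
4 [-29.3, -15.3, -3.0]
5 [-28.9, -15.9, -3.0]
6 [-28.6, -16.5, -3.0]
7 [-28.2, -17.1, -3.0]
8 [-27.9, -17.7, -3.0]
9 [-27.5, -18.3, -3.0]
10 [-27.1, -18.8, -3.0]
11 [-26.7, -19.4, -3.0]
12 [-26.3, -20.0, -3.0]
13 [-25.8, -20.5, -3.0]
14 [-25.4, -21.1, -3.0]
15 [-24.9, -21.6, -3.0]
```

Request:
jog_arm([
  {"slide": [-30.5, -12.7, -3], "rotation": [0, 0, -1.22]},
  {"slide": [-30.2, -13.4, -3], "rotation": [0, 0, -1.22]},
  {"slide": [-29.9, -14, -3], "rotation": [0, 0, -1.22]},
  {"slide": [-29.6, -14.6, -3], "rotation": [0, 0, -1.22]},
  {"slide": [-29.3, -15.3, -3], "rotation": [0, 0, -1.22]},
  {"slide": [-28.9, -15.9, -3], "rotation": [0, 0, -1.22]},
  {"slide": [-28.6, -16.5, -3], "rotation": [0, 0, -1.22]},
  {"slide": [-28.2, -17.1, -3], "rotation": [0, 0, -1.22]},
  {"slide": [-27.9, -17.7, -3], "rotation": [0, 0, -1.22]},
  {"slide": [-27.5, -18.3, -3], "rotation": [0, 0, -1.22]},
  {"slide": [-27.1, -18.8, -3], "rotation": [0, 0, -1.22]},
  {"slide": [-26.7, -19.4, -3], "rotation": [0, 0, -1.22]},
  {"slide": [-26.3, -20, -3], "rotation": [0, 0, -1.22]},
  {"slide": [-25.8, -20.5, -3], "rotation": [0, 0, -1.22]},
  {"slide": [-25.4, -21.1, -3], "rotation": [0, 0, -1.22]},
  {"slide": [-24.9, -21.6, -3], "rotation": [0, 0, -1.22]},
  {"slide": [0, 0, 0]},
  {"slide": [0, 0, 0]},
], fingers=0.6)

```text
invalid input
```

Run:
```python
from h import *
f=optics.grab_frame("wrist"); cv2.imwrite("pics/w1.png",f["frame"]); print(pose()[0],state()["time"])
```

```text
[0.20827264 0.58924277 0.23134175] 1.95
```

View pics/w1.png

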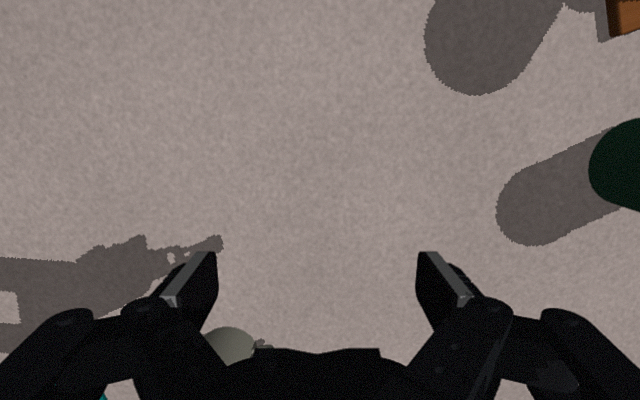

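The picture is unchanged because the call was refused, probably for the rows without a rotation. I'll retry with every row complete.

Request:
jog_arm([
  {"slide": [-30.5, -12.7, -3], "rotation": [0, 0, -1.22]},
  {"slide": [-30.2, -13.4, -3], "rotation": [0, 0, -1.22]},
  {"slide": [-29.9, -14, -3], "rotation": [0, 0, -1.22]},
  {"slide": [-29.6, -14.6, -3], "rotation": [0, 0, -1.22]},
  {"slide": [-29.3, -15.3, -3], "rotation": [0, 0, -1.22]},
  {"slide": [-28.9, -15.9, -3], "rotation": [0, 0, -1.22]},
  {"slide": [-28.6, -16.5, -3], "rotation": [0, 0, -1.22]},
  {"slide": [-28.2, -17.1, -3], "rotation": [0, 0, -1.22]},
  {"slide": [-27.9, -17.7, -3], "rotation": [0, 0, -1.22]},
  {"slide": [-27.5, -18.3, -3], "rotation": [0, 0, -1.22]},
  {"slide": [-27.1, -18.8, -3], "rotation": [0, 0, -1.22]},
  {"slide": [-26.7, -19.4, -3], "rotation": [0, 0, -1.22]},
  {"slide": [-26.3, -20, -3], "rotation": [0, 0, -1.22]},
  {"slide": [-25.8, -20.5, -3], "rotation": [0, 0, -1.22]},
  {"slide": [-25.4, -21.1, -3], "rotation": [0, 0, -1.22]},
  {"slide": [-24.9, -21.6, -3], "rotation": [0, 0, -1.22]},
  {"slide": [0, 0, 0], "rotation": [0, 0, 0]},
  {"slide": [0, 0, 0], "rotation": [0, 0, 0]},
], fingers=0.6)

```text
time: 3.45
tool_pos: [0.6011, 0.2339, 0.2792]
tool_rot: [-0.0, 0.001, 1.0, 0.0]
contact_force: [-0.2, -0.3, -0.4]
gripper_width: 0.599
```

Run:
```python
from h import *
f=optics.grab_frame("wrist"); cv2.imwrite("pics/w2.png",f["frame"]); print(pose()[0],state()["time"])
```

```text
[0.60018272 0.23484552 0.27905664] 3.5
```

View pics/w2.png

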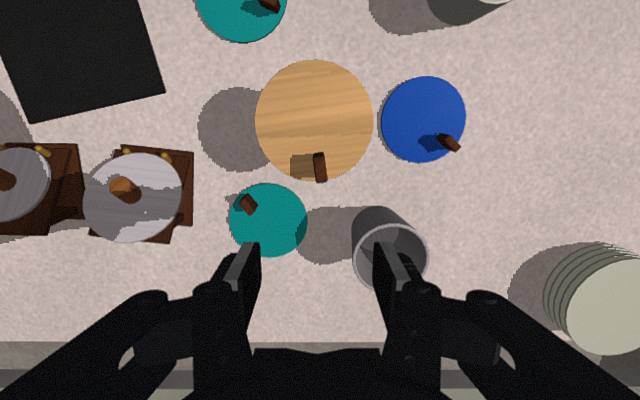

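The wrist view shows the cover disc centred at about (314,121), with its tab at (320,167) pointing to the image bottom, which is away from the robot.

```bash
cat > cov2.py <<'E'
from h import *
from scipy.optimize import least_squares
f=optics.grab_frame("wrist"); im=f["frame"].astype(int); b,g,r=im[...,0],im[...,1],im[...,2]
m=((r-b>45)&(r>110)).astype(np.uint8); k=np.zeros_like(m); k[50:190,245:380]=1; m*=k
m=cv2.morphologyEx(m,cv2.MORPH_OPEN,np.ones((3,3)))
c=max(cv2.findContours(m,cv2.RETR_EXTERNAL,cv2.CHAIN_APPROX_NONE)[0],key=cv2.contourArea)
P=np.array([onz(f,p,.126)[:2] for p in cv2.convexHull(c)[:,0]])
q=least_squares(lambda p:np.hypot(P[:,0]-p[0],P[:,1]-p[1])-p[2],[.545,.232,.052],loss="soft_l1",f_scale=.001); print("circle",q.x.round(4),np.abs(q.fun).max())
a=im[130:200,270:360].astype(np.uint8); cv2.imwrite("pics/tab.png",cv2.resize(a,None,fx=8,fy=8,interpolation=cv2.INTER_NEAREST))
d=((r<105)&(r-b>8)&((g<0.62*r)|(r<45)))*k; d[:140]=0
ys,xs=np.nonzero(d); print("tab px",len(xs),xs.mean(),ys.mean(),xs.min(),xs.max(),ys.min(),ys.max())
E
python3 cov2.py
```

```text
circle [0.5475 0.2303 0.0516] 0.0005384201241959083
tab px 300 318.23333333333335 168.22333333333333 312 325 154 182
```

View pics/tab.png

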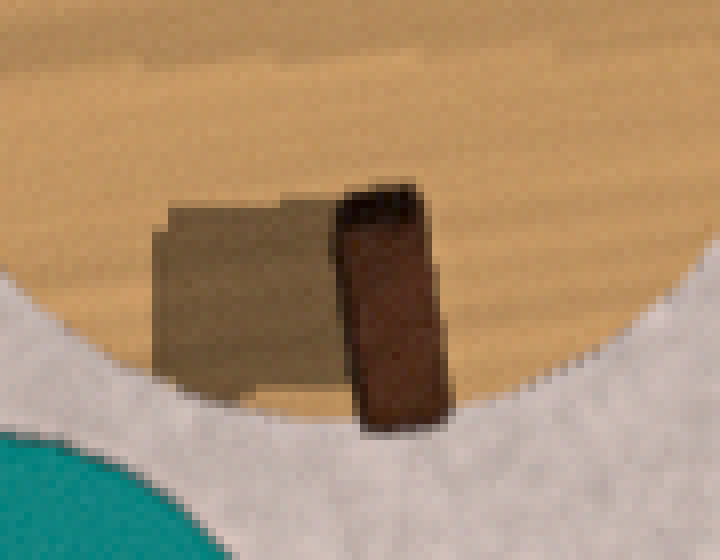

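Run:
```python
from h import *
f=optics.grab_frame("wrist")
c=[(270+x/8-.5,130+y/8-.5) for x,y in [(343,230),(424,224),(450,424),(361,427)]]
W=np.array([onz(f,p,.156) for p in c]); print(W.round(4)); m=W.mean(0); print(m)
d=(W[2]+W[3]-W[0]-W[1])[:2]; print("len",np.linalg.norm(d)/2,"yaw edge",np.degrees(np.arctan2(d[1],d[0])),"yaw centre",np.degrees(np.arctan2(m[1]-.2303,m[0]-.5475)), np.hypot(m[1]-.2303,m[0]-.5475))
```

```text
[[0.5723 0.2307 0.156 ]
 [0.5717 0.2388 0.156 ]
 [0.5922 0.2416 0.156 ]
 [0.5925 0.2325 0.156 ]]
[0.58218121 0.23588767 0.156     ]
len 0.020462579159741444 yaw edge 6.322796330460252 yaw centre 9.152574161438155 0.03512845929473575
```

Run:
```python
from h import *
a=np.radians(7.5)
plan(np.array([.583,.2357,.175]),frame([-np.cos(a),-np.sin(a),0],[0,0,-1]),6)
```

```text
from [0.5994 0.2359 0.2791] dist mm 105 turn [ 0.01 -0.04 -7.4 ] per row [ 0.   -0.01 -1.23] dlen 17.6
0 [2.7, -0.0, 17.3]
1 [2.7, 0.0, 17.3]
2 [2.7, 0.1, 17.3]
3 [2.7, 0.2, 17.3]
4 [2.7, 0.2, 17.3]
5 [2.7, 0.3, 17.3]
```

Request:
jog_arm([
  {"slide": [2.7, 0, 17.3], "rotation": [0, 0, -1.25]},
  {"slide": [2.7, 0, 17.3], "rotation": [0, 0, -1.25]},
  {"slide": [2.7, 0.1, 17.3], "rotation": [0, 0, -1.25]},
  {"slide": [2.7, 0.2, 17.3], "rotation": [0, 0, -1.25]},
  {"slide": [2.7, 0.2, 17.3], "rotation": [0, 0, -1.25]},
  {"slide": [2.7, 0.3, 17.3], "rotation": [0, 0, -1.25]},
  {"slide": [0, 0, 0], "rotation": [0, 0, 0]},
])

```text
time: 4.18
tool_pos: [0.5801, 0.2356, 0.1708]
tool_rot: [-0.004, -0.067, 0.998, -0.001]
contact_force: [-0.6, 0.8, -1.0]
gripper_width: 0.596
```

Run:
```python
from h import *
ps=[]
for i in range(5):
    f=optics.grab_frame("wrist"); ps.append(pose()[0])
print(np.array(ps).round(4)); print(np.mean(ps,0)); cv2.imwrite("pics/w3.png",f["frame"]); print(state()["time"])
```

```text
[[0.5814 0.2357 0.173 ]
 [0.5828 0.2358 0.1751]
 [0.5838 0.2358 0.1765]
 [0.5844 0.2358 0.1772]
 [0.5847 0.2357 0.1776]]
[0.58342253 0.23574545 0.17589033]
4.4333
```

View pics/w3.png

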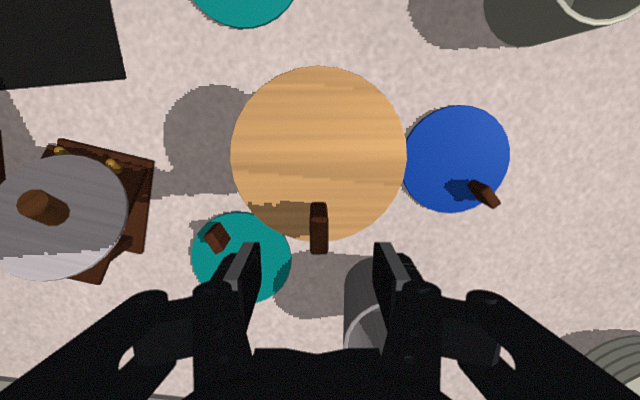

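Request:
jog_arm([
  {"slide": [0.5, 0, 10], "rotation": [0, 0, 0]},
  {"slide": [0.5, 0, 10], "rotation": [0, 0, 0]},
  {"slide": [0.5, 0, 10], "rotation": [0, 0, 0]},
  {"slide": [0, 0, 8], "rotation": [0, 0, 0]},
  {"slide": [0, 0, 5], "rotation": [0, 0, 0]},
  {"slide": [0, 0, 3], "rotation": [0, 0, 0]},
  {"slide": [0, 0, 0], "rotation": [0, 0, 0]},
  {"slide": [0, 0, 0], "rotation": [0, 0, 0]},
  {"slide": [0, 0, 0], "rotation": [0, 0, 0]},
  {"slide": [0, 0, 0], "rotation": [0, 0, 0]},
])

```text
time: 5.27
tool_pos: [0.5829, 0.2349, 0.1303]
tool_rot: [0.001, -0.066, 0.998, 0.0]
contact_force: [-0.1, 0.5, -1.3]
gripper_width: 0.599
```

Run:
```python
from h import *
print(state()["contact_force"],pose()[0])
fs={n:optics.grab_frame(n) for n in ["wrist","scene"]}
a=fs["scene"]["frame"][90:260,300:500]; b=cv2.resize(a,(471,400)); cv2.imwrite("pics/w4.png",cv2.resize(np.hstack([fs["wrist"]["frame"][:,200:500],b]),None,fx=1,fy=1))
print(state()["contact_force"],pose()[0])
```

```text
[-0.1326169   0.52779251 -1.25407058] [0.58288803 0.23492831 0.13025729]
[ 0.29540413  1.03992898 -0.49937984] [0.58274724 0.23488835 0.13011814]
```

View pics/w4.png

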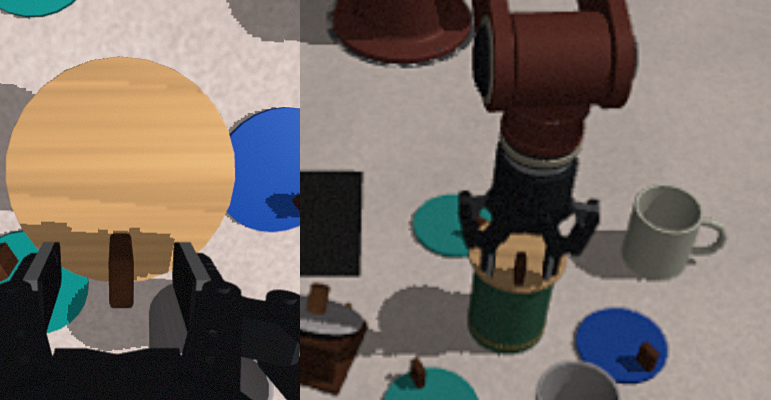

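Request:
jog_arm([
  {"slide": [0, 0, 0], "rotation": [0, 0, 0]},
  {"slide": [0, 0, 0], "rotation": [0, 0, 0]},
  {"slide": [0, 0, 0], "rotation": [0, 0, 0]},
  {"slide": [0, 0, 0], "rotation": [0, 0, 0]},
  {"slide": [0, 0, 0], "rotation": [0, 0, 0]},
  {"slide": [0, 0, 0], "rotation": [0, 0, 0]},
  {"slide": [0, 0, 0], "rotation": [0, 0, 0]},
  {"slide": [0, 0, 0], "rotation": [0, 0, 0]},
], fingers=0)

```text
time: 6.03
tool_pos: [0.5826, 0.2349, 0.1298]
tool_rot: [0.0, -0.066, 0.998, 0.0]
contact_force: [1.1, 0.3, 1.6]
gripper_width: 0.101
```

Request:
jog_arm([
  {"slide": [0, 0, -4], "rotation": [0, -2, 0]},
  {"slide": [0, 0, -4], "rotation": [0, -2, 0]},
  {"slide": [0, 0, -4], "rotation": [0, -2, 0]},
  {"slide": [0, 0, -4], "rotation": [0, -2, 0]},
  {"slide": [0, 0, -4], "rotation": [0, -2, 0]},
  {"slide": [0, 0, -4], "rotation": [0, -2, 0]},
  {"slide": [0, 0, -4], "rotation": [0, -2, 0]},
  {"slide": [0, 0, -4], "rotation": [0, -2, 0]},
  {"slide": [0, 0, 0], "rotation": [0, 0, 0]},
  {"slide": [0, 0, 0], "rotation": [0, 0, 0]},
  {"slide": [0, 0, 0], "rotation": [0, 0, 0]},
])

```text
time: 6.95
tool_pos: [0.5784, 0.2342, 0.1607]
tool_rot: [0.138, -0.065, 0.988, 0.009]
contact_force: [0.3, 0.4, -0.0]
gripper_width: 0.103
```

Run:
```python
from h import *
fs={n:optics.grab_frame(n) for n in ["wrist","scene"]}
a=fs["scene"]["frame"][90:260,300:500]; b=cv2.resize(a,(471,400)); cv2.imwrite("pics/w5.png",cv2.resize(np.hstack([fs["wrist"]["frame"][:,200:500],b]),None,fx=1,fy=1))
print(state()["contact_force"],pose()[0],pose()[1].as_matrix().round(3))
```

```text
[ 1.7304193  -0.14929904 -0.50796008] [0.57868239 0.23420477 0.16076242] [[-0.953 -0.131  0.272]
 [-0.126  0.991  0.036]
 [-0.275 -0.    -0.962]]
```

View pics/w5.png

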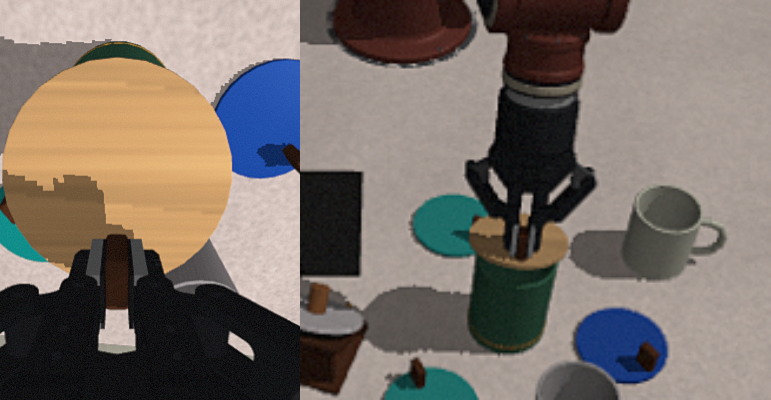

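Request:
jog_arm([
  {"slide": [0, 0, -10], "rotation": [0, 0, 0]},
  {"slide": [0, 0, -15], "rotation": [0, 0, 0]},
  {"slide": [0, 0, -15], "rotation": [0, 0, 0]},
  {"slide": [0, 0, -15], "rotation": [0, 0, 0]},
  {"slide": [0, 0, -10], "rotation": [0, 0, 0]},
  {"slide": [0, 0, 0], "rotation": [0, 0, 0]},
])

```text
time: 7.55
tool_pos: [0.562, 0.2324, 0.2276]
tool_rot: [0.142, -0.065, 0.988, 0.01]
contact_force: [1.0, 0.1, -0.0]
gripper_width: 0.1
```

Run:
```python
from h import *
fs={n:optics.grab_frame(n) for n in ["top","scene"]}
c=np.array([onz(fs["top"],(180+x/2.8-.3,140+y/2.8-.3),.004)[:2] for x,y in [(386,231),(541,193),(585,349),(425,390)]]); print("top",c.round(4),c.mean(0))
c=np.array([onz(fs["scene"],(160+x/2.5-.3,150+y/2.5-.3),.004)[:2] for x,y in [(272,31),(416,33),(413,143),(258,139)]]); print("scene",c.round(4),c.mean(0))
p,R=pose(); print(p)
plan(np.array([.487,-.053,.20]),frame([-1,0,0],[0,0,-1]),15)
```

```text
top [[ 0.512   0.0512]
 [ 0.5471 -0.12  ]
 [ 0.3763 -0.1548]
 [ 0.3408  0.017 ]] [ 0.44406417 -0.05165348]
scene [[ 0.3816 -0.1584]
 [ 0.3459  0.0165]
 [ 0.5186  0.0526]
 [ 0.5521 -0.1196]] [ 0.44952338 -0.05221008]
[0.56099314 0.2319648  0.22413794]
from [0.561  0.232  0.2241] dist mm 295 turn [ 1.06 16.02  7.5 ] per row [0.07 1.07 0.5 ] dlen 19.7
0 [7.5, -18.2, -0.5]
1 [7.4, -18.3, -0.3]
2 [7.2, -18.3, -0.2]
3 [7.1, -18.4, -0.0]
4 [6.9, -18.4, 0.1]
5 [6.8, -18.5, 0.3]
6 [6.6, -18.6, 0.4]
7 [6.4, -18.6, 0.6]
8 [6.2, -18.7, 0.7]
9 [6.1, -18.7, 0.9]
10 [5.9, -18.8, 1.0]
11 [5.7, -18.8, 1.1]
12 [5.5, -18.9, 1.2]
13 [5.3, -18.9, 1.4]
14 [5.1, -19.0, 1.5]
```

Request:
jog_arm([
  {"slide": [7.7, -18.2, -0.5], "rotation": [0.07, 1.07, 0.5]},
  {"slide": [7.7, -18.3, -0.3], "rotation": [0.07, 1.07, 0.5]},
  {"slide": [7.5, -18.3, -0.2], "rotation": [0.07, 1.07, 0.5]},
  {"slide": [7.4, -18.4, 0], "rotation": [0.07, 1.07, 0.5]},
  {"slide": [7.2, -18.4, 0.1], "rotation": [0.07, 1.07, 0.5]},
  {"slide": [7, -18.5, 0.3], "rotation": [0.07, 1.07, 0.5]},
  {"slide": [6.8, -18.6, 0.4], "rotation": [0.07, 1.07, 0.5]},
  {"slide": [6.7, -18.6, 0.6], "rotation": [0.07, 1.07, 0.5]},
  {"slide": [6.5, -18.7, 0.7], "rotation": [0.07, 1.07, 0.5]},
  {"slide": [6.3, -18.7, 0.9], "rotation": [0.07, 1.07, 0.5]},
  {"slide": [6.2, -18.8, 1], "rotation": [0.07, 1.07, 0.5]},
  {"slide": [6, -18.8, 1.1], "rotation": [0.07, 1.07, 0.5]},
  {"slide": [5.8, -18.9, 1.2], "rotation": [0.07, 1.07, 0.5]},
  {"slide": [5.6, -18.9, 1.4], "rotation": [0.07, 1.07, 0.5]},
  {"slide": [5.4, -19, 1.5], "rotation": [0.07, 1.07, 0.5]},
  {"slide": [0, 0, 0], "rotation": [0, 0, 0]},
  {"slide": [0, 0, 0], "rotation": [0, 0, 0]},
  {"slide": [0, 0, 0], "rotation": [0, 0, 0]},
  {"slide": [0, 0, 0], "rotation": [0, 0, 0]},
])

```text
time: 9.23
tool_pos: [0.4828, -0.0527, 0.1986]
tool_rot: [-0.001, -0.0, 1.0, 0.0]
contact_force: [-0.8, 0.5, -0.5]
gripper_width: 0.102
```

Run:
```python
from h import *
f=optics.grab_frame("wrist");g=optics.grab_frame("scene")
b=cv2.resize(g["frame"][90:260,220:420],(471,400)); cv2.imwrite("pics/w6.png",np.hstack([f["frame"][:,200:500],b]))
print(state()["contact_force"],pose()[0],pose()[1].as_matrix().round(3))
```

```text
[ 0.36326984  0.57582255 -1.35587247] [ 0.48287077 -0.05272829  0.19893015] [[-1.    -0.001 -0.001]
 [-0.001  1.     0.   ]
 [ 0.001  0.    -1.   ]]
```

View pics/w6.png

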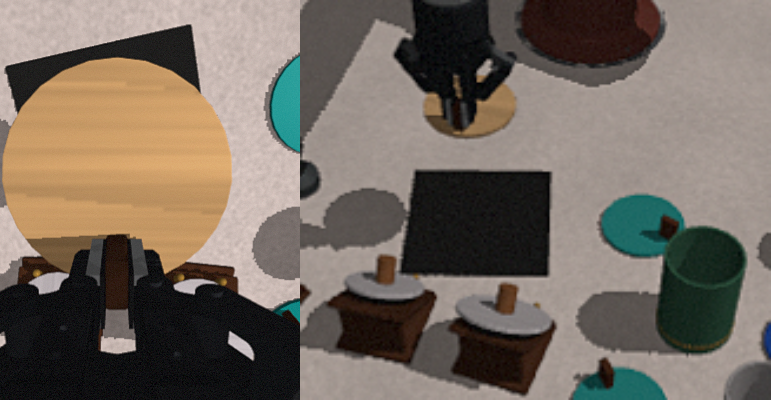

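Request:
jog_arm([
  {"slide": [0, 0, 15], "rotation": [0, 0, 0]},
  {"slide": [0, 0, 20], "rotation": [0, 0, 0]},
  {"slide": [0, 0, 20], "rotation": [0, 0, 0]},
  {"slide": [0, 0, 20], "rotation": [0, 0, 0]},
  {"slide": [0, 0, 20], "rotation": [0, 0, 0]},
  {"slide": [0, 0, 20], "rotation": [0, 0, 0]},
  {"slide": [0, 0, 20], "rotation": [0, 0, 0]},
  {"slide": [0, 0, 15], "rotation": [0, 0, 0]},
  {"slide": [0, 0, 10], "rotation": [0, 0, 0]},
  {"slide": [0, 0, 8], "rotation": [0, 0, 0]},
  {"slide": [0, 0, 5], "rotation": [0, 0, 0]},
  {"slide": [0, 0, 3], "rotation": [0, 0, 0]},
  {"slide": [0, 0, 0], "rotation": [0, 0, 0]},
  {"slide": [0, 0, 0], "rotation": [0, 0, 0]},
  {"slide": [0, 0, 0], "rotation": [0, 0, 0]},
  {"slide": [0, 0, 0], "rotation": [0, 0, 0]},
])

```text
time: 10.67
tool_pos: [0.4832, -0.0537, 0.0238]
tool_rot: [0.0, 0.0, 1.0, -0.0]
contact_force: [0.6, 0.4, -0.2]
gripper_width: 0.102
```

Run:
```python
from h import *
f=optics.grab_frame("wrist");g=optics.grab_frame("scene")
b=cv2.resize(g["frame"][90:260,220:420],(471,400)); cv2.imwrite("pics/w7.png",np.hstack([f["frame"][:,200:500],b]))
print(state()["contact_force"],pose()[0],pose()[1].as_matrix().round(3))
```

```text
[-0.13814017 -0.36656884 -1.43548404] [ 0.48298059 -0.05360312  0.02354218] [[-1. -0. -0.]
 [-0.  1. -0.]
 [ 0. -0. -1.]]
```

View pics/w7.png

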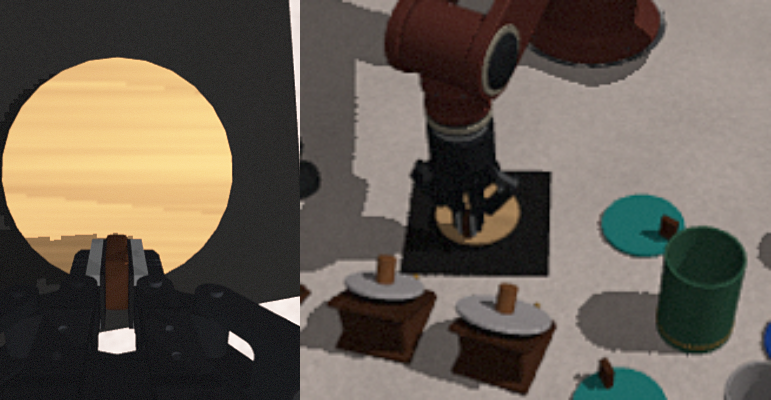

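Request:
jog_arm([
  {"slide": [0, 0, 2], "rotation": [0, 0, 0]},
  {"slide": [0, 0, 2], "rotation": [0, 0, 0]},
  {"slide": [0, 0, 2], "rotation": [0, 0, 0]},
  {"slide": [0, 0, 1], "rotation": [0, 0, 0]},
  {"slide": [0, 0, 1], "rotation": [0, 0, 0]},
  {"slide": [0, 0, 0], "rotation": [0, 0, 0]},
  {"slide": [0, 0, 0], "rotation": [0, 0, 0]},
])

```text
time: 11.35
tool_pos: [0.4825, -0.0535, 0.0149]
tool_rot: [-0.001, -0.0, 1.0, 0.0]
contact_force: [0.0, -0.4, -1.0]
gripper_width: 0.1
```

Request:
jog_arm([
  {"slide": [0, 0, 1], "rotation": [0, 0, 0]},
  {"slide": [0, 0, 0], "rotation": [0, 0, 0]},
  {"slide": [0, 0, 0], "rotation": [0, 0, 0]},
])

```text
time: 11.6
tool_pos: [0.4826, -0.0535, 0.014]
tool_rot: [-0.001, 0.0, 1.0, -0.0]
contact_force: [-0.4, 0.1, -1.9]
gripper_width: 0.105
```

Request:
jog_arm([
  {"slide": [0, 0, 1], "rotation": [0, 0, 0]},
  {"slide": [0, 0, 0], "rotation": [0, 0, 0]},
  {"slide": [0, 0, 0], "rotation": [0, 0, 0]},
])

```text
time: 11.85
tool_pos: [0.4828, -0.0536, 0.0137]
tool_rot: [-0.001, -0.0, 1.0, -0.0]
contact_force: [-2.8, 0.3, 5.7]
gripper_width: 0.103
```

Request:
jog_arm([
  {"slide": [0, 0, 1], "rotation": [0, 0, 0]},
  {"slide": [0, 0, 0], "rotation": [0, 0, 0]},
  {"slide": [0, 0, 0], "rotation": [0, 0, 0]},
])

```text
time: 12.1
tool_pos: [0.4828, -0.0535, 0.0137]
tool_rot: [-0.001, -0.0, 1.0, 0.0]
contact_force: [-7.4, 1.2, 13.4]
gripper_width: 0.104
```

Request:
jog_arm([
  {"slide": [0, 0, -1.3], "rotation": [0, 0, 0]},
  {"slide": [0, 0, 0], "rotation": [0, 0, 0]},
  {"slide": [0, 0, 0], "rotation": [0, 0, 0]},
])

```text
time: 12.35
tool_pos: [0.4831, -0.0536, 0.0137]
tool_rot: [-0.0, -0.0, 1.0, -0.0]
contact_force: [-0.6, 0.9, 4.4]
gripper_width: 0.104
```

Request:
jog_arm([
  {"slide": [0, 0, 0], "rotation": [0, 0, 0]},
  {"slide": [0, 0, 0], "rotation": [0, 0, 0]},
  {"slide": [0, 0, 0], "rotation": [0, 0, 0]},
  {"slide": [0, 0, 0], "rotation": [0, 0, 0]},
  {"slide": [0, 0, 0], "rotation": [0, 0, 0]},
  {"slide": [0, 0, 0], "rotation": [0, 0, 0]},
], fingers=0.5)

```text
time: 12.85
tool_pos: [0.4825, -0.0535, 0.0132]
tool_rot: [-0.001, -0.0, 1.0, 0.0]
contact_force: [0.1, -0.3, 0.2]
gripper_width: 0.497
```

Request:
jog_arm([
  {"slide": [0, 0, -10], "rotation": [0, 0, 0]},
  {"slide": [0, 0, -20], "rotation": [0, 0, 0]},
  {"slide": [0, 0, -20], "rotation": [0, 0, 0]},
  {"slide": [0, 0, -30], "rotation": [0, 0, 0]},
  {"slide": [0, 0, -30], "rotation": [0, 0, 0]},
  {"slide": [0, 0, -30], "rotation": [0, 0, 0]},
  {"slide": [0, 0, -30], "rotation": [0, 0, 0]},
  {"slide": [0, 0, -20], "rotation": [0, 0, 0]},
  {"slide": [0, 0, 0], "rotation": [0, 0, 0]},
  {"slide": [0, 0, 0], "rotation": [0, 0, 0]},
  {"slide": [0, 0, 0], "rotation": [0, 0, 0]},
  {"slide": [0, 0, 0], "rotation": [0, 0, 0]},
])

```text
time: 13.85
tool_pos: [0.4817, -0.0532, 0.2014]
tool_rot: [-0.002, -0.0, 1.0, 0.0]
contact_force: [-1.0, -0.6, -0.4]
gripper_width: 0.501
```

Run:
```python
from h import *
f=optics.grab_frame("wrist");g=optics.grab_frame("scene")
cv2.imwrite("pics/w8.png",f["frame"]);cv2.imwrite("pics/s8.png",cv2.resize(g["frame"][90:260,220:420],(706,600)))
print(state()["contact_force"],pose()[0],pose()[1].as_matrix().round(3))
```

```text
[-0.34927094 -0.3362836  -0.02641284] [ 0.48182495 -0.05325926  0.20138525] [[-1.     0.    -0.005]
 [ 0.     1.     0.001]
 [ 0.005  0.001 -1.   ]]
```

View pics/w8.png

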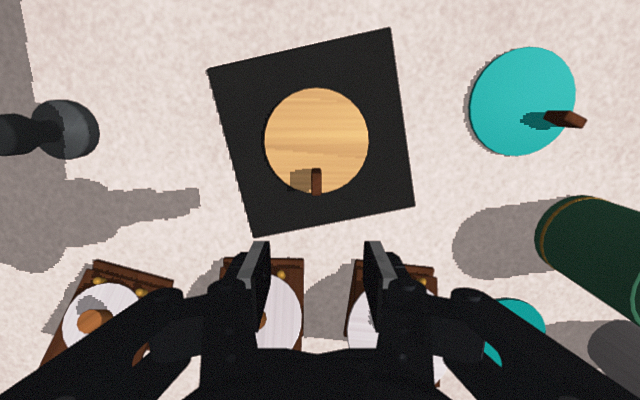

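View pics/s8.png

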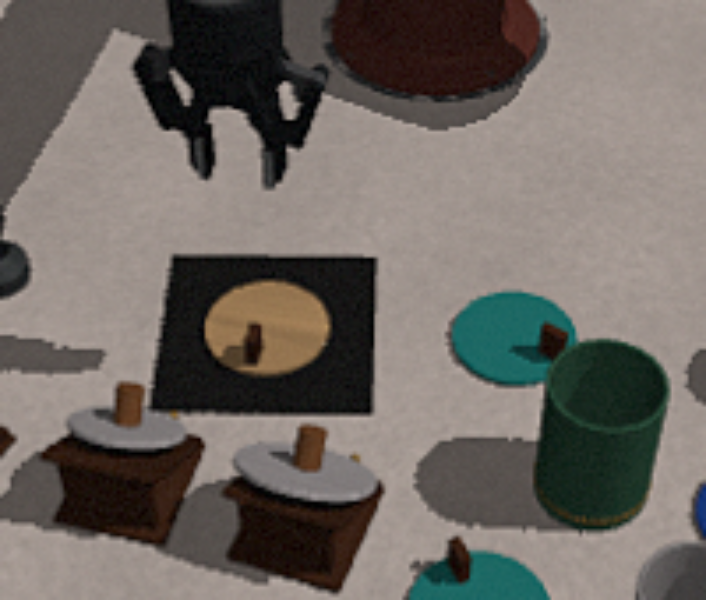

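The cover now lies flat with its tab up in the middle of the mat, at (316,140) in the wrist view. The canister is open and still upright. Next I'll move in front of the middle lid with the tool tilted 35°.

Run:
```python
from h import *
s=np.radians(35)
plan(np.array([.548,-.114,.175]),frame([-1,0,0],[np.sin(s),0,-np.cos(s)]),10)
```

```text
from [ 0.4818 -0.0533  0.2014] dist mm 94 turn [ 5.000e-02 -3.526e+01 -1.000e-02] per row [ 0.   -3.53 -0.  ] dlen 9.4
0 [-6.6, -6.1, 2.6]
1 [-6.5, -6.1, 3.0]
2 [-6.3, -6.1, 3.4]
3 [-6.0, -6.1, 3.8]
4 [-5.8, -6.1, 4.1]
5 [-5.5, -6.1, 4.5]
6 [-5.2, -6.1, 4.8]
7 [-4.9, -6.1, 5.1]
8 [-4.6, -6.1, 5.4]
9 [-4.3, -6.1, 5.7]
```

Request:
jog_arm([
  {"slide": [-6.6, -6.1, 2.6], "rotation": [0, -3.5, 0]},
  {"slide": [-6.5, -6.1, 3], "rotation": [0, -3.5, 0]},
  {"slide": [-6.3, -6.1, 3.4], "rotation": [0, -3.5, 0]},
  {"slide": [-6, -6.1, 3.8], "rotation": [0, -3.5, 0]},
  {"slide": [-5.8, -6.1, 4.1], "rotation": [0, -3.5, 0]},
  {"slide": [-5.5, -6.1, 4.5], "rotation": [0, -3.5, 0]},
  {"slide": [-5.2, -6.1, 4.8], "rotation": [0, -3.5, 0]},
  {"slide": [-4.9, -6.1, 5.1], "rotation": [0, -3.5, 0]},
  {"slide": [-4.6, -6.1, 5.4], "rotation": [0, -3.5, 0]},
  {"slide": [-4.3, -6.1, 5.7], "rotation": [0, -3.5, 0]},
  {"slide": [0, 0, 0], "rotation": [0, 0, 0]},
  {"slide": [0, 0, 0], "rotation": [0, 0, 0]},
  {"slide": [0, 0, 0], "rotation": [0, 0, 0]},
  {"slide": [0, 0, 0], "rotation": [0, 0, 0]},
])

```text
time: 15.12
tool_pos: [0.5493, -0.1143, 0.1778]
tool_rot: [0.3, -0.0, 0.954, -0.0]
contact_force: [-0.7, -0.3, 1.0]
gripper_width: 0.505
```

Run:
```python
from h import *
f=optics.grab_frame("wrist")
cv2.imwrite("pics/w9.png",f["frame"])
print(state()["contact_force"],pose()[0],pose()[1].as_matrix().round(3))
for t in ["lid_medium","lid_large","lid_small","stand_medium"]:
    print(t,[(q["uv"],q["score"]) for q in place_of(t,"wrist")])
```

```text
[-0.94999274  0.26300561 -0.07479417] [ 0.54939695 -0.1142839   0.17790651] [[-0.82  -0.001  0.573]
 [-0.001  1.     0.   ]
 [-0.573 -0.    -0.82 ]]
lid_medium [([317.1, 171.6], 0.59)]
lid_large [([476.5, 181.7], 0.61)]
lid_small [([143.6, 171.3], 0.89)]
stand_medium [([161.2, 145.8], 0.74)]
```

View pics/w9.png

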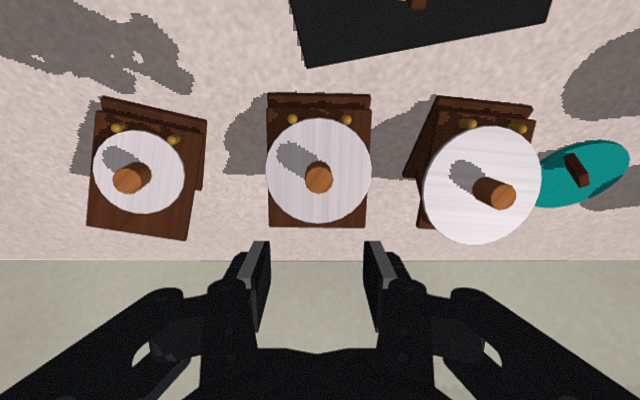

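The wrist view shows the middle lid head-on with its disc at (319,170), the small lid at (139,172) and the large one at (482,185). The disc sizes confirm the middle lid is the medium one.

```bash
cat > lidfit.py <<'E'
from h import *
from scipy.optimize import least_squares
f=optics.grab_frame("wrist"); im=f["frame"].astype(int); b,g,r=im[...,0],im[...,1],im[...,2]
def fit(box,R,x0,tilt):
    k=np.zeros(b.shape,np.uint8); k[box[1]:box[3],box[0]:box[2]]=1
    m=(((r-b)<25)&(r>150)).astype(np.uint8)*k
    m=cv2.morphologyEx(m,cv2.MORPH_OPEN,np.ones((5,5)))
    c=max(cv2.findContours(m,cv2.RETR_EXTERNAL,cv2.CHAIN_APPROX_NONE)[0],key=cv2.contourArea)
    h=cv2.convexHull(c)[:,0].astype(float)
    hc=cv2.fitEllipse(cv2.convexHull(c)); print("ell",hc)
    t=np.linspace(0,2*np.pi,361)[:-1]
    def res(p):
        az,ti=p[3],tilt
        z=np.array([-np.sin(ti)*np.cos(az),-np.sin(ti)*np.sin(az),np.cos(ti)]); F=frame([1,0,0],z)
        C=np.c_[R*np.cos(t),R*np.sin(t),0*t+.015]; X=p[:3]+F.apply(C)
        u=proj(f,X); 
        d=[]
        for q in h:
            i=np.argmin(((u-q)**2).sum(1)); n=u[i]-np.array(hc[0]); n/=np.linalg.norm(n); d.append((q-u[i])@n-.3)
        return np.array(d+[p[3]/0.05])
    s=least_squares(res,[*x0,0.],x_scale=[.01,.01,.01,.1],diff_step=1e-4,loss="soft_l1"); 
    print("R",R,"lid",s.x.round(4),"rms px",np.sqrt((s.fun**2).mean()).round(2)); return s.x
k=fit((255,105,380,232),.045,[.632,-.115,.047],np.radians(35))
p,Rt=pose(); print("tool",p.round(4)); z=np.array([-np.sin(np.radians(35)),0,np.cos(np.radians(35))])
print("lid in tool",Rt.inv().apply(k[:3]-p).round(4)); 
for s in (.015,.045): print("knob axis at",s,proj(f,k[:3]+z*s).round(1))
E
python3 lidfit.py
python3 - <<'E'
import cv2
a=cv2.imread("pics/w9.png")[100:240,250:390]; cv2.imwrite("pics/k9.png",cv2.resize(a,None,fx=4,fy=4,interpolation=cv2.INTER_NEAREST))
E
```

```text
ell ((323.93310546875, 176.9365692138672), (105.88301849365234, 136.2780303955078), 119.0212173461914)
R 0.045 lid [ 0.5912 -0.105   0.0852  0.9489] rms px 5.55
tool [ 0.5491 -0.1143  0.1775]
lid in tool [0.0184 0.0093 0.0997]
knob axis at 0.015 [[332.2 179.4]]
knob axis at 0.045 [[334.5 189.8]]
```

View pics/k9.png

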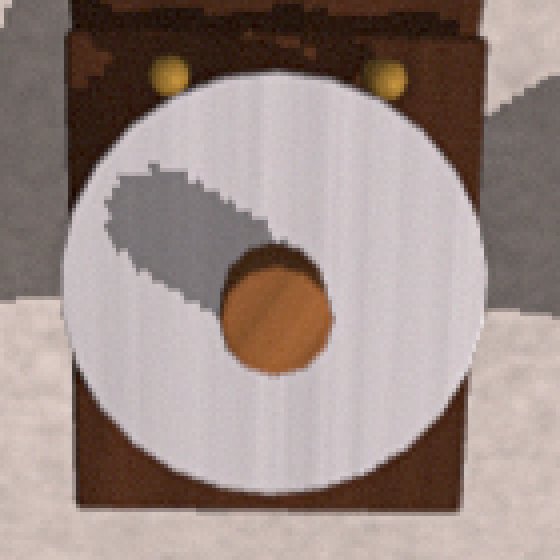

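```bash
cat > lid2.py <<'E'
from h import *
from scipy.optimize import least_squares
f=optics.grab_frame("wrist")
disc=np.array([62,70,487,493])/4+np.array([250,100,250,100])-.5
knob=np.array([221,266,332,376])/4+np.array([250,100,250,100])-.5
t=np.linspace(0,2*np.pi,361)[:-1]
def bb(p,R,z,n):
    F=frame([1,0,0],n); u=proj(f,p+F.apply(np.c_[R*np.cos(t),R*np.sin(t),0*t+z])); return np.r_[u.min(0),u.max(0)]
def nz(ti,az): return np.array([-np.sin(ti)*np.cos(az),-np.sin(ti)*np.sin(az),np.cos(ti)])
for free in (0,1):
    def res(p):
        n=nz(p[3],p[4]) if free else nz(np.radians(35),0)
        return np.r_[bb(p[:3],.045,.015,n)-disc,bb(p[:3],.011,.045,n)-knob]
    s=least_squares(res,[.63,-.115,.045,np.radians(35),0],x_scale=[.01,.01,.01,.05,.05])
    print(s.x[:3].round(4),np.degrees(s.x[3:]).round(2),s.fun.round(2))
    p,Rt=pose(); print("tool",p.round(4),"lid in tool",Rt.inv().apply(s.x[:3]-p).round(4))
E
python3 lid2.py
```

```text
[ 0.6239 -0.1145  0.0464] [35.  0.] [ 0.06  0.56  0.27 -0.23 -0.77 -0.6   0.47  0.28]
tool [ 0.5491 -0.1144  0.1774] lid in tool [ 0.0137 -0.0002  0.1502]
[ 0.6237 -0.1147  0.0463] [34.7  -0.71] [-0.12  0.47  0.12 -0.39 -0.62 -0.47  0.62  0.38]
tool [ 0.5491 -0.1144  0.1774] lid in tool [ 0.0139 -0.0004  0.1502]
```

Request:
jog_arm([
  {"slide": [3.5, -0.1, 10], "rotation": [0, 0, 0]},
  {"slide": [3.5, -0.1, 20], "rotation": [0, 0, 0]},
  {"slide": [3.5, 0, 20], "rotation": [0, 0, 0]},
  {"slide": [3.3, 0, 20], "rotation": [0, 0, 0]},
  {"slide": [0, 0, 10], "rotation": [0, 0, 0]},
  {"slide": [0, 0, 0], "rotation": [0, 0, 0]},
  {"slide": [0, 0, 0], "rotation": [0, 0, 0]},
  {"slide": [0, 0, 0], "rotation": [0, 0, 0]},
  {"slide": [0, 0, 0], "rotation": [0, 0, 0]},
])

```text
time: 16.22
tool_pos: [0.5838, -0.115, 0.1048]
tool_rot: [0.301, -0.0, 0.954, -0.0]
contact_force: [-0.3, -0.5, -0.4]
gripper_width: 0.506
```

Run:
```python
from h import *
f=optics.grab_frame("wrist")
cv2.imwrite("pics/w10.png",f["frame"]);cv2.imwrite("pics/k10.png",cv2.resize(f["frame"][110:290,230:410],None,fx=3.3,fy=3.3,interpolation=cv2.INTER_NEAREST))
p,R=pose(); print(p,R.inv().apply(np.array([.6238,-.1145,.0464])-p))
z=np.array([-np.sin(np.radians(35)),0,np.cos(np.radians(35))])
print(proj(f,np.array([.6238,-.1145,.0464])+z*.045))
```

```text
[ 0.58382877 -0.11499794  0.10490075] [0.00085191 0.00055612 0.07084666]
[[320.50811238 234.76307515]]
```

View pics/k10.png

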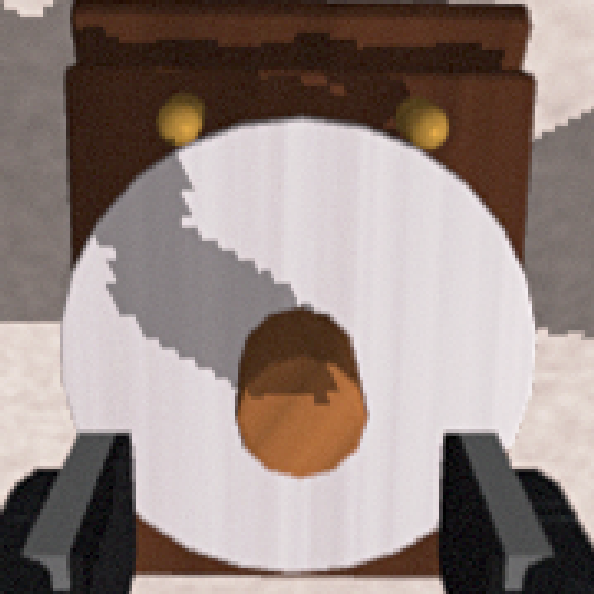

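Request:
jog_arm([
  {"slide": [0.4, 0.3, 10], "rotation": [0, 0, 0]},
  {"slide": [0.4, 0.2, 13], "rotation": [0, 0, 0]},
  {"slide": [0, 0, 12], "rotation": [0, 0, 0]},
  {"slide": [0, 0, 8], "rotation": [0, 0, 0]},
  {"slide": [0, 0, 5], "rotation": [0, 0, 0]},
  {"slide": [0, 0, 3], "rotation": [0, 0, 0]},
  {"slide": [0, 0, 0], "rotation": [0, 0, 0]},
  {"slide": [0, 0, 0], "rotation": [0, 0, 0]},
  {"slide": [0, 0, 0], "rotation": [0, 0, 0]},
  {"slide": [0, 0, 0], "rotation": [0, 0, 0]},
])

```text
time: 17.1
tool_pos: [0.6121, -0.1143, 0.062]
tool_rot: [0.301, -0.0, 0.954, -0.0]
contact_force: [0.1, -0.6, 0.1]
gripper_width: 0.502
```

Run:
```python
from h import *
f=optics.grab_frame("wrist");g=optics.grab_frame("scene")
b=cv2.resize(g["frame"][110:260,180:360],(480,400)); cv2.imwrite("pics/w11.png",np.hstack([f["frame"][:,180:480],b]))
p,R=pose(); print(p,R.inv().apply(np.array([.6238,-.1145,.0464])-p),state()["contact_force"])
```

```text
[ 0.61206984 -0.11427426  0.06183937] [-0.00076493 -0.00022067  0.01937493] [-0.22702322  0.59568617 -0.83103222]
```

View pics/w11.png

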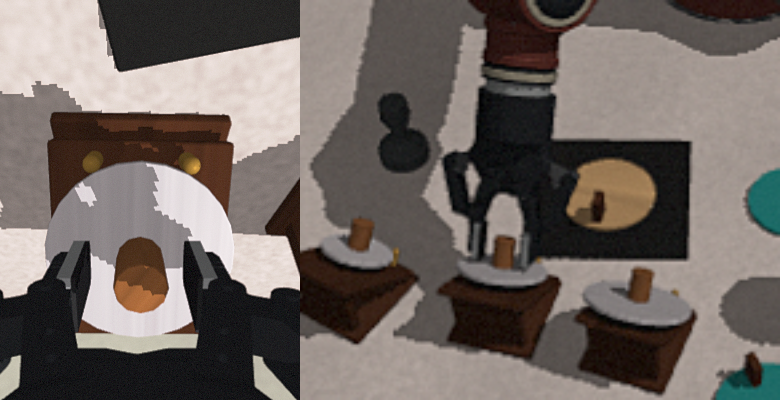

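Knob between the pads, centred. Close.

Request:
jog_arm([
  {"slide": [0, 0, 0], "rotation": [0, 0, 0]},
  {"slide": [0, 0, 0], "rotation": [0, 0, 0]},
  {"slide": [0, 0, 0], "rotation": [0, 0, 0]},
  {"slide": [0, 0, 0], "rotation": [0, 0, 0]},
  {"slide": [0, 0, 0], "rotation": [0, 0, 0]},
  {"slide": [0, 0, 0], "rotation": [0, 0, 0]},
  {"slide": [0, 0, 0], "rotation": [0, 0, 0]},
], fingers=0)

```text
time: 17.78
tool_pos: [0.612, -0.1141, 0.0617]
tool_rot: [0.3, -0.0, 0.954, 0.0]
contact_force: [-4.0, 1.4, 5.9]
gripper_width: 0.237
```

Request:
jog_arm([
  {"slide": [0, 0, -3], "rotation": [0, 0, 0]},
  {"slide": [0, 0, -5], "rotation": [0, 0, 0]},
  {"slide": [0, 0, -8], "rotation": [0, 0, 0]},
  {"slide": [0, 0, -12], "rotation": [0, 0, 0]},
  {"slide": [0, 0, -15], "rotation": [0, 0, 0]},
  {"slide": [0, 0, -15], "rotation": [0, 0, 0]},
  {"slide": [0, 0, -15], "rotation": [0, 0, 0]},
  {"slide": [0, 0, -12], "rotation": [0, 0, 0]},
  {"slide": [0, 0, 0], "rotation": [0, 0, 0]},
  {"slide": [0, 0, 0], "rotation": [0, 0, 0]},
  {"slide": [0, 0, 0], "rotation": [0, 0, 0]},
  {"slide": [0, 0, 0], "rotation": [0, 0, 0]},
])

```text
time: 18.78
tool_pos: [0.5629, -0.1139, 0.1299]
tool_rot: [0.299, 0.0, 0.954, 0.0]
contact_force: [-0.5, 0.2, -1.2]
gripper_width: 0.234
```

Run:
```python
from h import *
f=optics.grab_frame("wrist");g=optics.grab_frame("scene")
cv2.imwrite("pics/k12.png",cv2.resize(f["frame"][100:360,190:450],None,fx=2.3,fy=2.3,interpolation=cv2.INTER_NEAREST))
cv2.imwrite("pics/s12.png",cv2.resize(g["frame"][90:260,180:380],(706,600)))
p,R=pose(); print(p,R.as_matrix().round(3),state()["contact_force"])
s=np.radians(35)
plan(np.array([.54,.10,.26]),frame([-1,0,0],[0,0,-1]),10)
```

```text
[ 0.56298601 -0.11392823  0.12992548] [[-0.821 -0.     0.571]
 [ 0.     1.     0.001]
 [-0.571  0.001 -0.821]] [ 0.60274278 -0.50004861 -0.59987807]
from [ 0.563  -0.1139  0.1299] dist mm 251 turn [ 0.04 34.83  0.  ] per row [0.   3.48 0.  ] dlen 25.1
0 [-5.5, 21.4, -12.0]
1 [-4.8, 21.4, -12.3]
2 [-4.0, 21.4, -12.6]
3 [-3.3, 21.4, -12.8]
4 [-2.5, 21.4, -13.0]
5 [-1.7, 21.4, -13.1]
6 [-0.9, 21.4, -13.2]
7 [-0.1, 21.4, -13.2]
8 [0.7, 21.4, -13.2]
9 [1.5, 21.4, -13.1]
```

View pics/k12.png

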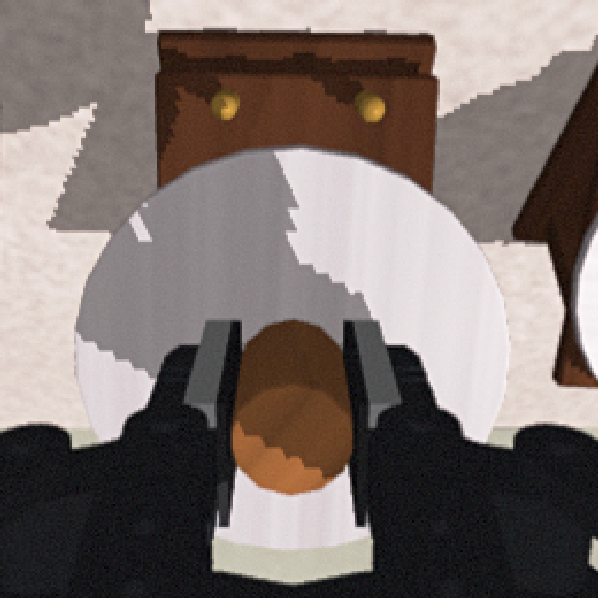

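View pics/s12.png

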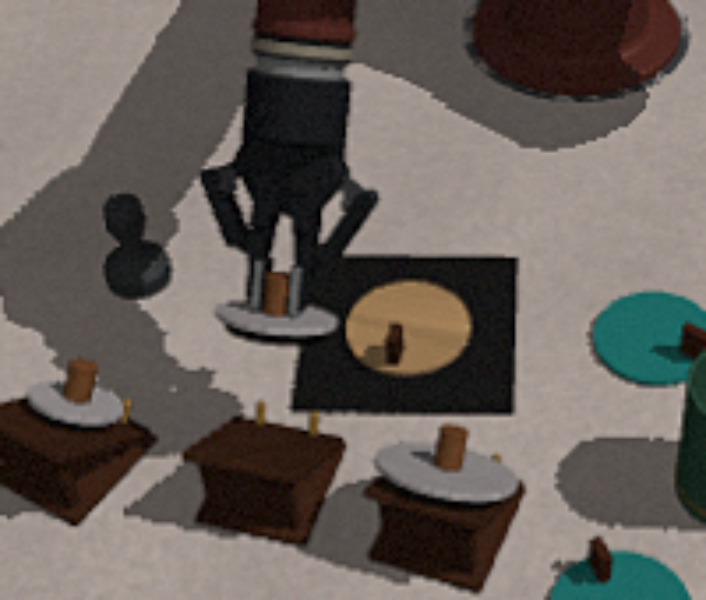

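The lid is held square by its knob, and the stand behind it is empty. The other lids haven't moved. Next I'll fit the lid's pose in the gripper.

```bash
cat > held.py <<'E'
from h import *
from scipy.optimize import least_squares
def held(f,pt,Rt,obs):
    L,Rr,T,kl,kr,kb,kbt=obs
    t=np.linspace(0,2*np.pi,721)[:-1]
    def circ(p,R,z):
        F=Ro.from_euler("xyz",[p[3],p[4],0])*Ro.from_matrix(np.diag([1,-1,-1]))
        X=pt+Rt.apply(p[:3]+F.apply(np.c_[R*np.cos(t),R*np.sin(t),0*t+z])); return proj(f,X)
    def res(p):
        d=circ(p,.045,.015);k=circ(p,.011,.045);b=circ(p,.011,.015)
        return np.r_[d[:,0].min()-L,d[:,0].max()-Rr,d[:,1].min()-T,k[:,0].min()-kl,k[:,0].max()-kr,k[:,1].max()-kb,b[:,1].min()-kbt,p[3]/.01,(p[4])/.02]
    s=least_squares(res,[0,0,.02,0,0],x_scale=[.01,.01,.01,.02,.02]); print("lid in tool mm",(1e3*s.x[:3]).round(2),"tilt deg",np.degrees(s.x[3:]).round(2),"res",s.fun.round(2)); return s.x
if __name__=="__main__":
    f=optics.grab_frame("wrist"); p,R=pose()
    held(f,p,R,(222.1,410.8,163.8,290.4,343.4,314.3,238.6))
    F=R # calibration-independent tilt est
E
python3 held.py
```

```text
lid in tool mm [-2.7  -1.62 19.3 ] tilt deg [ 0.13 -0.71] res [ 0.59 -0.32  1.12 -1.59  1.37  0.76 -2.08  0.23 -0.62]
```

Request:
jog_arm([
  {"slide": [0, 0, -15], "rotation": [0, 3.5, 0]},
  {"slide": [-10, 0, -25], "rotation": [0, 3.5, 0]},
  {"slide": [-10, 0, -30], "rotation": [0, 3.5, 0]},
  {"slide": [-10, 0, -30], "rotation": [0, 3.5, 0]},
  {"slide": [-10, 0, -20], "rotation": [0, 3.5, 0]},
  {"slide": [0, 0, 0], "rotation": [0, 3.5, 0]},
  {"slide": [0, 0, 0], "rotation": [0, 3.5, 0]},
  {"slide": [0, 0, 0], "rotation": [0, 3.5, 0]},
  {"slide": [0, 0, 0], "rotation": [0, 3.5, 0]},
  {"slide": [0, 0, 0], "rotation": [0, 3.4, 0]},
  {"slide": [0, 0, 0], "rotation": [0, 0, 0]},
  {"slide": [0, 0, 0], "rotation": [0, 0, 0]},
  {"slide": [0, 0, 0], "rotation": [0, 0, 0]},
])

```text
time: 20.02
tool_pos: [0.5437, -0.1141, 0.2542]
tool_rot: [0.0, -0.0, 1.0, 0.0]
contact_force: [0.7, -0.0, 0.1]
gripper_width: 0.239
```

Run:
```python
from h import *
plan(np.array([.63,.231,.26]),frame([-1,0,0],[0,0,-1]),14)
```

```text
from [ 0.5437 -0.1141  0.2542] dist mm 356 turn [0.02 0.04 0.01] per row [0. 0. 0.] dlen 25.4
0 [-6.2, 24.6, -0.4]
1 [-6.2, 24.6, -0.4]
2 [-6.2, 24.6, -0.4]
3 [-6.2, 24.6, -0.4]
4 [-6.2, 24.6, -0.4]
5 [-6.2, 24.6, -0.4]
6 [-6.2, 24.6, -0.4]
7 [-6.2, 24.6, -0.4]
8 [-6.2, 24.6, -0.4]
9 [-6.2, 24.6, -0.4]
10 [-6.2, 24.6, -0.4]
11 [-6.2, 24.6, -0.4]
12 [-6.2, 24.6, -0.4]
13 [-6.2, 24.6, -0.4]
```

Request:
jog_arm([
  {"slide": [-3.2, 12, -0.4], "rotation": [0, 0, 0]},
  {"slide": [-6.2, 24.6, -0.4], "rotation": [0, 0, 0]},
  {"slide": [-6.2, 24.6, -0.4], "rotation": [0, 0, 0]},
  {"slide": [-6.2, 24.6, -0.4], "rotation": [0, 0, 0]},
  {"slide": [-6.2, 24.6, -0.4], "rotation": [0, 0, 0]},
  {"slide": [-6.2, 24.6, -0.4], "rotation": [0, 0, 0]},
  {"slide": [-6.2, 24.6, -0.4], "rotation": [0, 0, 0]},
  {"slide": [-6.2, 24.6, -0.4], "rotation": [0, 0, 0]},
  {"slide": [-6.2, 24.6, -0.4], "rotation": [0, 0, 0]},
  {"slide": [-6.2, 24.6, -0.4], "rotation": [0, 0, 0]},
  {"slide": [-6.2, 24.6, -0.4], "rotation": [0, 0, 0]},
  {"slide": [-6.2, 24.6, -0.4], "rotation": [0, 0, 0]},
  {"slide": [-6.2, 24.6, -0.4], "rotation": [0, 0, 0]},
  {"slide": [-6.2, 24.6, -0.4], "rotation": [0, 0, 0]},
  {"slide": [-3, 12.6, 0], "rotation": [0, 0, 0]},
  {"slide": [0, 0, 0], "rotation": [0, 0, 0]},
  {"slide": [0, 0, 0], "rotation": [0, 0, 0]},
  {"slide": [0, 0, 0], "rotation": [0, 0, 0]},
  {"slide": [0, 0, 0], "rotation": [0, 0, 0]},
])

```text
time: 21.6
tool_pos: [0.6305, 0.229, 0.2605]
tool_rot: [0.0, 0.001, 1.0, -0.0]
contact_force: [-0.4, 0.2, -0.7]
gripper_width: 0.24
```

Run:
```python
from h import *
f=optics.grab_frame("wrist")
cv2.imwrite("pics/w13.png",f["frame"])
p,R=pose(); print(p,R.as_matrix().round(3),state()["contact_force"])
```

```text
[0.6305637  0.22905087 0.26053513] [[-1.     0.001  0.001]
 [ 0.001  1.    -0.   ]
 [-0.001 -0.    -1.   ]] [ 0.4023714  -0.03258813 -0.93350934]
```

View pics/w13.png

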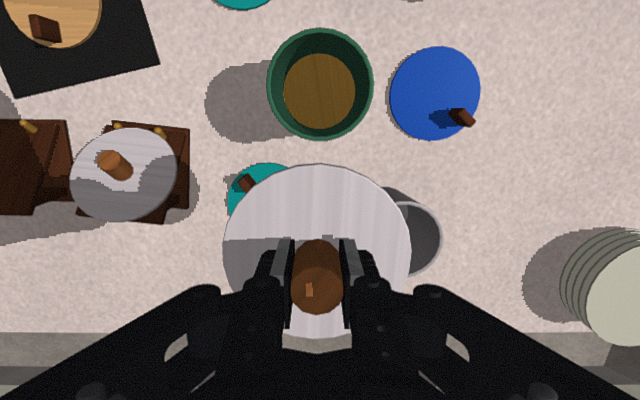

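The wrist view shows the open canister's rim around (320,84) and the held lid at about (317,255).

```bash
cat > rim.py <<'E'
from h import *
from scipy.optimize import least_squares
f=optics.grab_frame("wrist"); im=f["frame"].astype(int); b,g,r=im[...,0],im[...,1],im[...,2]
k=np.zeros(b.shape,np.uint8); k[15:155,255:380]=1
m=((g-r>18)&(g-b>5)).astype(np.uint8)*k
m=cv2.morphologyEx(m,cv2.MORPH_OPEN,np.ones((2,2)))
c=np.vstack(cv2.findContours(m,cv2.RETR_EXTERNAL,cv2.CHAIN_APPROX_NONE)[0])
h=cv2.convexHull(c)[:,0].astype(float)
P=np.array([onz(f,q,.12)[:2] for q in h])
s=least_squares(lambda p:np.hypot(P[:,0]-p[0],P[:,1]-p[1])-p[2],[.545,.232,.044],loss="soft_l1",f_scale=.0005); print("rim",s.x.round(4),np.abs(s.fun).max().round(4),m.sum())
t=np.linspace(0,6.283,200)
o=f["frame"].copy()
for R in (.044,.040):
    for u in proj(f,np.c_[s.x[0]+R*np.cos(t),s.x[1]+R*np.sin(t),0*t+.12]): cv2.circle(o,tuple(int(round(v)) for v in u),0,(0,0,255),-1)
cv2.imwrite("pics/rim.png",cv2.resize(o[15:155,240:400],None,fx=4,fy=4,interpolation=cv2.INTER_NEAREST))
p,R=pose(); print(p.round(4)); q=R.inv().apply(np.array([*s.x[:2],.12])-p); print("rim in tool",q.round(4))
E
python3 rim.py
```

```text
rim [0.5484 0.231  0.0432] 0.0003 2851
[0.6306 0.2291 0.2606]
rim in tool [0.0824 0.0018 0.1405]
```

View pics/rim.png

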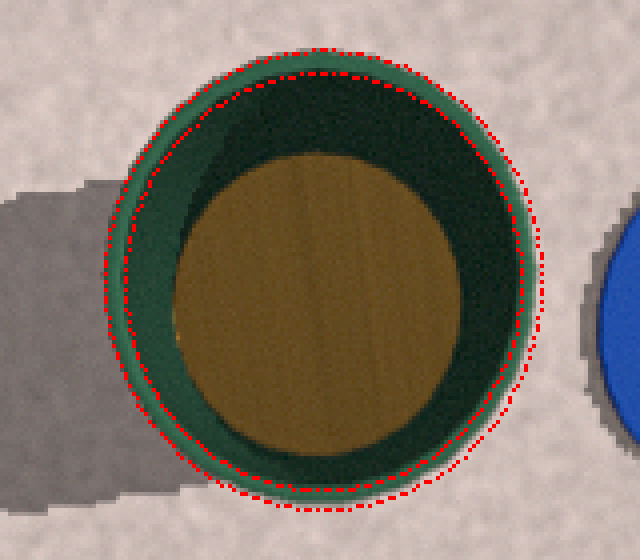

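Run:
```python
from h import *
f=optics.grab_frame("wrist")
cv2.imwrite("pics/k13.png",cv2.resize(f["frame"][155:345,215:420],None,fx=3.8,fy=3.1,interpolation=cv2.INTER_NEAREST))
```

```text
(no output)
```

View pics/k13.png

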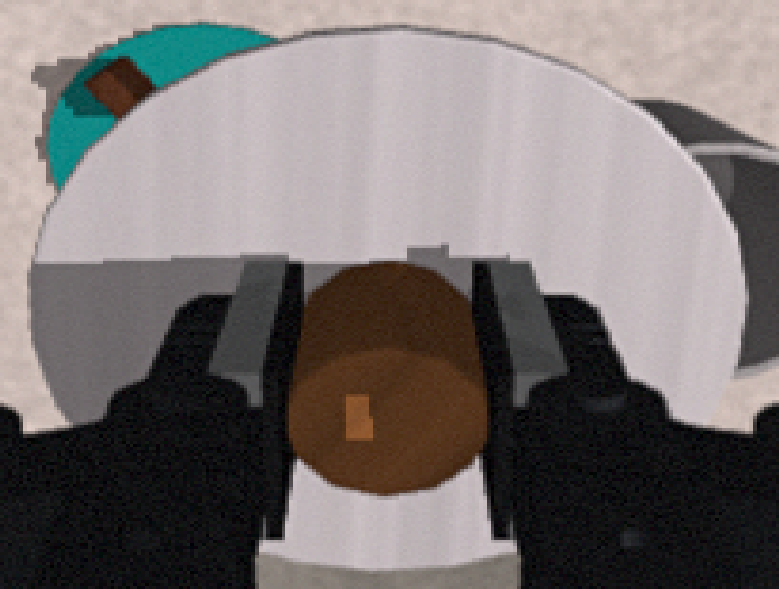

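```bash
cat > held2.py <<'E'
from h import *
from scipy.optimize import least_squares
f=optics.grab_frame("wrist"); pt,Rt=pose()
t=np.linspace(0,2*np.pi,721)[:-1]
D=np.array([222.4,163.2,410.8,338.4]); kb,kbt=314.2,239.0; kc=(290+342.9)/2
for loose in (.002,.05):
    def res(p):
        F=Ro.from_euler("xyz",[p[3],p[4],0])*Ro.from_matrix(np.diag([1,-1,-1]))
        c=lambda R,z: proj(f,pt+Rt.apply(p[:3]+F.apply(np.c_[R*np.cos(t),R*np.sin(t),0*t+z])))
        d=c(.045,.015);k=c(.011,.045);b=c(.011,.015)
        return np.r_[np.r_[d.min(0),d.max(0)]-D,k[:,1].max()-kb,b[:,1].min()-kbt,(k[:,0].min()+k[:,0].max())/2-kc,p[3]/.01,p[4]/loose]
    s=least_squares(res,[0,0,.02,0,0],x_scale=[.01,.01,.01,.02,.02]); print("lid in tool mm",(1e3*s.x[:3]).round(2),"tilt",np.degrees(s.x[3:]).round(2),"res",s.fun.round(2))
E
python3 held2.py
```

```text
lid in tool mm [-2.47 -1.67 18.27] tilt [-0.04 -0.03] res [-0.15  1.34  0.06 -0.65  1.54 -2.63  0.07 -0.07 -0.23]
lid in tool mm [-2.89 -1.67 18.43] tilt [-0.04 -1.08] res [ 0.    1.31 -0.09  0.45  0.71 -2.62  0.07 -0.07 -0.38]
```

Request:
jog_arm([
  {"slide": [8, 0.3, 5], "rotation": [0, 0, 0]},
  {"slide": [14, 0.5, 10], "rotation": [0, 0, 0]},
  {"slide": [14, 0.5, 15], "rotation": [0, 0, 0]},
  {"slide": [14, 0.5, 15], "rotation": [0, 0, 0]},
  {"slide": [14, 0.5, 15], "rotation": [0, 0, 0]},
  {"slide": [12, 0.4, 15], "rotation": [0, 0, 0]},
  {"slide": [8, 0.3, 15], "rotation": [0, 0, 0]},
  {"slide": [0, 0, 10], "rotation": [0, 0, 0]},
  {"slide": [0, 0, 6], "rotation": [0, 0, 0]},
  {"slide": [0, 0, 0], "rotation": [0, 0, 0]},
  {"slide": [0, 0, 0], "rotation": [0, 0, 0]},
  {"slide": [0, 0, 0], "rotation": [0, 0, 0]},
  {"slide": [0, 0, 0], "rotation": [0, 0, 0]},
  {"slide": [0, 0, 0], "rotation": [0, 0, 0]},
])

```text
time: 22.97
tool_pos: [0.5475, 0.2333, 0.1554]
tool_rot: [0.001, 0.0, 1.0, 0.0]
contact_force: [0.8, -0.2, -1.5]
gripper_width: 0.239
```

Run:
```python
from h import *
F={n:optics.grab_frame(n) for n in ["scene","top","wrist"]}
p,R=pose(); print(p,R.as_matrix().round(3))
cv2.imwrite("pics/s14.png",cv2.resize(F["scene"]["frame"][170:250,345:435],None,fx=7,fy=7,interpolation=cv2.INTER_CUBIC))
cv2.imwrite("pics/t14.png",cv2.resize(F["top"]["frame"][170:250,215:305],None,fx=7,fy=7,interpolation=cv2.INTER_CUBIC))
cv2.imwrite("pics/w14.png",F["wrist"]["frame"])
```

```text
[0.54703142 0.23323485 0.15480289] [[-1.     0.     0.001]
 [ 0.     1.     0.   ]
 [-0.001  0.    -1.   ]]
```

View pics/s14.png

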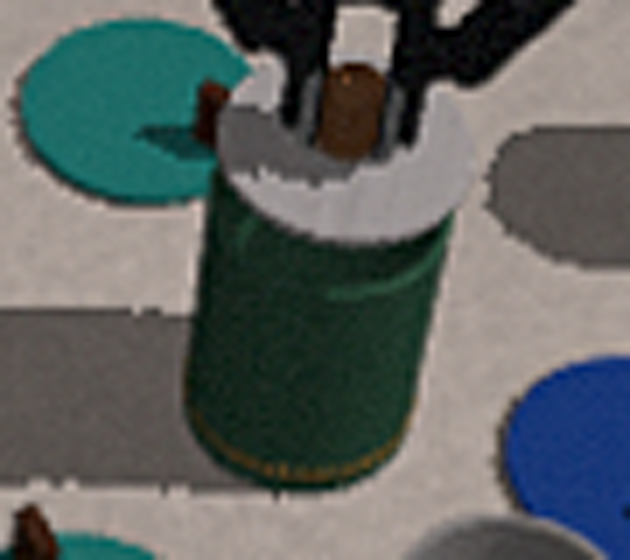

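View pics/t14.png

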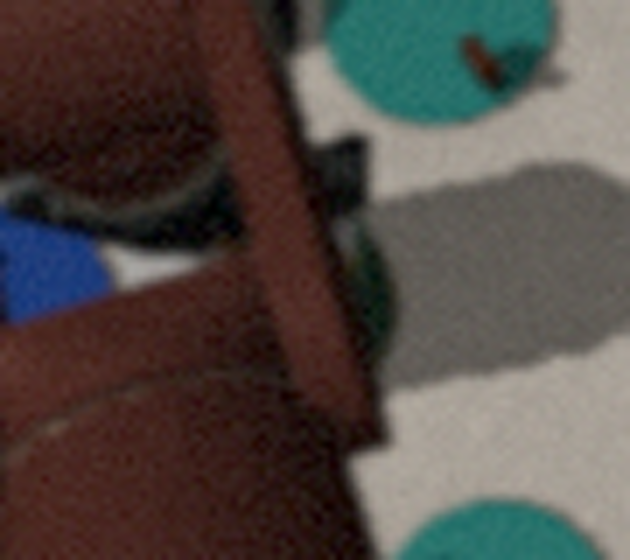

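View pics/w14.png

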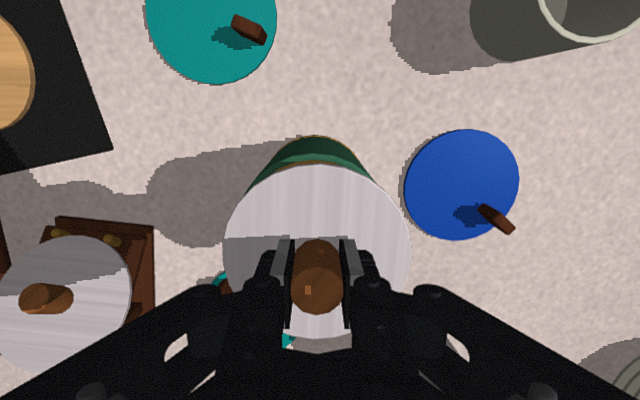

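```bash
cat > rel.py <<'E'
from h import *
from scipy.optimize import least_squares
f=optics.grab_frame("scene"); im=f["frame"].astype(int); b,g,r=im[...,0],im[...,1],im[...,2]
t=np.linspace(0,2*np.pi,721)[:-1]
# canister: colour mask hull vs hull of projected base+rim cylinder (use left/right/bottom only)
k=np.zeros(b.shape,np.uint8); k[195:245,360:425]=1
m=((g-r>5)&(g<110)&(g>=b)).astype(np.uint8)*k
m=cv2.morphologyEx(m,cv2.MORPH_OPEN,np.ones((2,2)))
obs={}
for row in range(206,232,2):
    xs=np.nonzero(m[row])[0]; obs[row]=(xs.min()-.5,xs.max()+.5)
bot=np.nonzero(m[:,380:395].any(1))[0].max()+.5
cyl=lambda p:proj(f,np.r_[np.c_[p[0]+.044*np.cos(t),p[1]+.044*np.sin(t),0*t],np.c_[p[0]+.044*np.cos(t),p[1]+.044*np.sin(t),0*t+.12]])
def res(p):
    h=cv2.convexHull(cyl(p).astype(np.float32))[:,0]; out=[]
    H=np.r_[h,h[:1]]
    for row,(l,rr) in obs.items():
        x=[a[0]+(row-a[1])*(c[0]-a[0])/(c[1]-a[1]) for a,c in zip(H[:-1],H[1:]) if (a[1]-row)*(c[1]-row)<0]
        out+= [min(x)-l,max(x)-rr]
    return np.array(out+[3*(h[:,1].max()-bot)])
s=least_squares(res,[.547,.232],diff_step=1e-3,loss="soft_l1"); print("canister scene",s.x.round(4),s.fun.round(1))
zt=pose()[0][2]-.0187+.015
def rl(p):
    u=proj(f,np.c_[p[0]+.045*np.cos(t),p[1]+.045*np.sin(t),0*t+zt]); v=proj(f,np.c_[p[0]+.045*np.cos(t),p[1]+.045*np.sin(t),0*t+zt-.005])
    return [u[:,0].min()-375.2,u[:,0].max()-412.2,v[:,1].max()-204.2]
s2=least_squares(rl,[.547,.232]); print("lid scene",s2.x.round(4),s2.fun.round(1))
o=f["frame"].copy(); o=cv2.resize(o[170:250,345:435],None,fx=7,fy=7,interpolation=cv2.INTER_CUBIC)
for u in list(cyl(s.x)): cv2.circle(o,(int((u[0]-345+.5)*7),int((u[1]-170+.5)*7)),1,(0,0,255),-1)
for u in proj(f,np.c_[s2.x[0]+.045*np.cos(t),s2.x[1]+.045*np.sin(t),0*t+zt]): cv2.circle(o,(int((u[0]-345+.5)*7),int((u[1]-170+.5)*7)),1,(255,0,255),-1)
cv2.imwrite("pics/rel.png",o); print(pose()[0])
E
python3 rel.py
```

```text
canister scene [0.5463 0.2348] [-1.1  0.2 -0.4  0.8 -0.6  0.3 -0.9  0.9 -1.2  0.4 -0.4  1.  -0.7  0.5
  0.1  1.1 -0.2  0.6 -0.4  0.2 -0.6  0.7 -0.5  0.3 -1.9  0.8 -0.6]
lid scene [0.5444 0.2321] [ 0.1 -0.1  0. ]
[0.54692836 0.23323702 0.15468886]
```

View pics/rel.png

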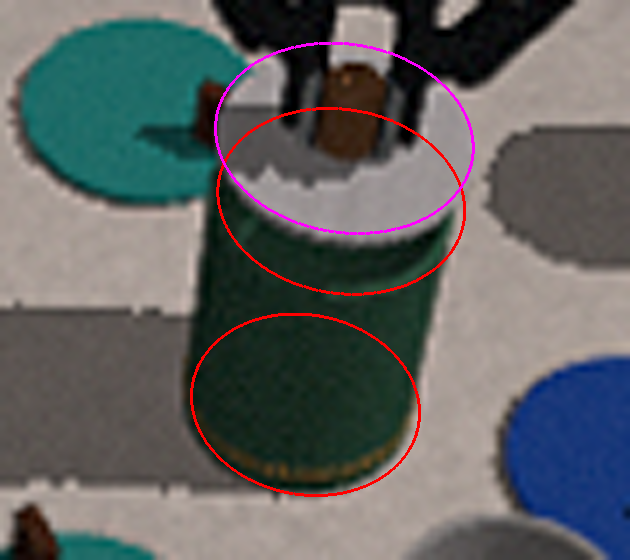

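Request:
jog_arm([
  {"slide": [0.4, -0.3, 3], "rotation": [0, 0, 0]},
  {"slide": [0, 0, 3], "rotation": [0, 0, 0]},
  {"slide": [0, 0, 3], "rotation": [0, 0, 0]},
  {"slide": [0, 0, 2], "rotation": [0, 0, 0]},
  {"slide": [0, 0, 1], "rotation": [0, 0, 0]},
  {"slide": [0, 0, 0], "rotation": [0, 0, 0]},
  {"slide": [0, 0, 0], "rotation": [0, 0, 0]},
  {"slide": [0, 0, 0], "rotation": [0, 0, 0]},
])

```text
time: 23.83
tool_pos: [0.5464, 0.233, 0.1425]
tool_rot: [0.0, -0.0, 1.0, 0.0]
contact_force: [-0.2, -0.7, -1.1]
gripper_width: 0.24
```

Run:
```python
from h import *
F={n:optics.grab_frame(n) for n in ["scene","wrist"]}
p,R=pose(); print(p,state()["contact_force"])
cv2.imwrite("pics/s15.png",cv2.resize(F["scene"]["frame"][170:250,345:435],None,fx=7,fy=7,interpolation=cv2.INTER_CUBIC))
```

```text
[0.54646696 0.23295876 0.14262725] [ 1.04049634 -0.55025622 -0.61783837]
```

View pics/s15.png

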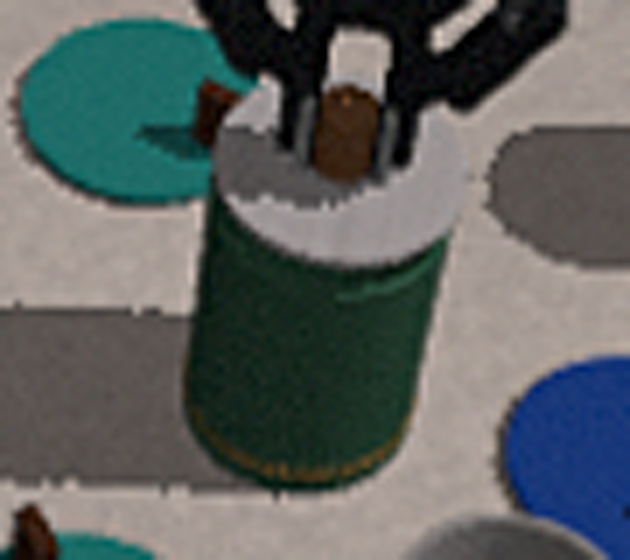

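Request:
jog_arm([
  {"slide": [0, 0, 1.5], "rotation": [0, 0, 0]},
  {"slide": [0, 0, 1.5], "rotation": [0, 0, 0]},
  {"slide": [0, 0, 1], "rotation": [0, 0, 0]},
  {"slide": [0, 0, 0], "rotation": [0, 0, 0]},
  {"slide": [0, 0, 0], "rotation": [0, 0, 0]},
])

```text
time: 24.35
tool_pos: [0.5462, 0.2329, 0.1382]
tool_rot: [0.0, -0.0, 1.0, -0.0]
contact_force: [-0.1, -0.8, -0.2]
gripper_width: 0.237
```

Request:
jog_arm([
  {"slide": [0, 0, 1], "rotation": [0, 0, 0]},
  {"slide": [0, 0, 1], "rotation": [0, 0, 0]},
  {"slide": [0, 0, 0], "rotation": [0, 0, 0]},
  {"slide": [0, 0, 0], "rotation": [0, 0, 0]},
])

```text
time: 24.68
tool_pos: [0.5463, 0.2329, 0.1363]
tool_rot: [0.0, -0.0, 1.0, -0.0]
contact_force: [-0.1, 0.2, -0.9]
gripper_width: 0.238
```

Request:
jog_arm([
  {"slide": [0, 0, 1], "rotation": [0, 0, 0]},
  {"slide": [0, 0, 1], "rotation": [0, 0, 0]},
  {"slide": [0, 0, 0], "rotation": [0, 0, 0]},
  {"slide": [0, 0, 0], "rotation": [0, 0, 0]},
])

```text
time: 25.02
tool_pos: [0.5462, 0.2329, 0.1342]
tool_rot: [0.0, -0.0, 1.0, -0.0]
contact_force: [-0.3, 0.4, -1.3]
gripper_width: 0.239
```

Request:
jog_arm([
  {"slide": [0, 0, 1], "rotation": [0, 0, 0]},
  {"slide": [0, 0, 1], "rotation": [0, 0, 0]},
  {"slide": [0, 0, 0], "rotation": [0, 0, 0]},
  {"slide": [0, 0, 0], "rotation": [0, 0, 0]},
])

```text
time: 25.35
tool_pos: [0.5462, 0.2329, 0.1322]
tool_rot: [0.0, -0.0, 1.0, -0.0]
contact_force: [-0.6, 0.8, -0.5]
gripper_width: 0.237
```

Request:
jog_arm([
  {"slide": [0, 0, 1], "rotation": [0, 0, 0]},
  {"slide": [0, 0, 1], "rotation": [0, 0, 0]},
  {"slide": [0, 0, 0], "rotation": [0, 0, 0]},
  {"slide": [0, 0, 0], "rotation": [0, 0, 0]},
])

```text
time: 25.68
tool_pos: [0.5463, 0.2329, 0.1302]
tool_rot: [0.0, -0.0, 1.0, -0.0]
contact_force: [-0.4, 0.6, -0.7]
gripper_width: 0.241
```

Request:
jog_arm([
  {"slide": [0, 0, 1], "rotation": [0, 0, 0]},
  {"slide": [0, 0, 0], "rotation": [0, 0, 0]},
  {"slide": [0, 0, 0], "rotation": [0, 0, 0]},
])

```text
time: 25.93
tool_pos: [0.5463, 0.2329, 0.1293]
tool_rot: [0.0, -0.0, 1.0, -0.0]
contact_force: [-0.7, 0.6, -1.0]
gripper_width: 0.235
```

Request:
jog_arm([
  {"slide": [0, 0, 1], "rotation": [0, 0, 0]},
  {"slide": [0, 0, 0], "rotation": [0, 0, 0]},
  {"slide": [0, 0, 0], "rotation": [0, 0, 0]},
])

```text
time: 26.18
tool_pos: [0.5463, 0.2329, 0.1283]
tool_rot: [0.0, -0.0, 1.0, -0.0]
contact_force: [-0.2, -0.6, -1.2]
gripper_width: 0.237
```

Request:
jog_arm([
  {"slide": [0, 0, 1], "rotation": [0, 0, 0]},
  {"slide": [0, 0, 0], "rotation": [0, 0, 0]},
  {"slide": [0, 0, 0], "rotation": [0, 0, 0]},
])

```text
time: 26.43
tool_pos: [0.5463, 0.2329, 0.1273]
tool_rot: [0.0, -0.0, 1.0, -0.0]
contact_force: [0.2, -0.2, -1.1]
gripper_width: 0.241
```

Request:
jog_arm([
  {"slide": [0, 0, 1], "rotation": [0, 0, 0]},
  {"slide": [0, 0, 0], "rotation": [0, 0, 0]},
  {"slide": [0, 0, 0], "rotation": [0, 0, 0]},
])

```text
time: 26.68
tool_pos: [0.5465, 0.2329, 0.1265]
tool_rot: [0.0, -0.0, 1.0, 0.0]
contact_force: [0.2, -0.5, -0.3]
gripper_width: 0.237
```

Request:
jog_arm([
  {"slide": [0, 0, 1], "rotation": [0, 0, 0]},
  {"slide": [0, 0, 0], "rotation": [0, 0, 0]},
  {"slide": [0, 0, 0], "rotation": [0, 0, 0]},
])

```text
time: 26.93
tool_pos: [0.5466, 0.233, 0.1264]
tool_rot: [0.001, 0.0, 1.0, 0.0]
contact_force: [-2.1, -1.7, 5.5]
gripper_width: 0.239
```

Run:
```python
from h import *
F={n:optics.grab_frame(n) for n in ["scene","wrist"]}
p,R=pose(); print(p,state()["contact_force"])
cv2.imwrite("pics/s16.png",cv2.resize(F["scene"]["frame"][170:250,345:435],None,fx=7,fy=7,interpolation=cv2.INTER_CUBIC))
cv2.imwrite("pics/w16.png",F["wrist"]["frame"])
```

```text
[0.54661632 0.23296043 0.12638149] [-2.00898303 -1.14823557  5.37219542]
```

View pics/s16.png

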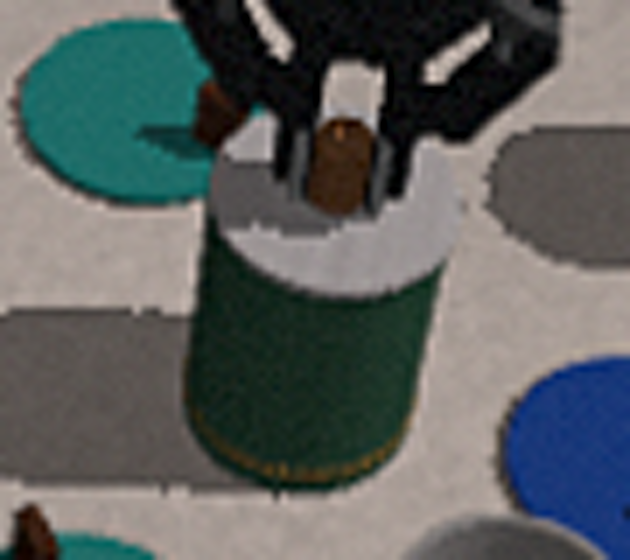

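View pics/w16.png

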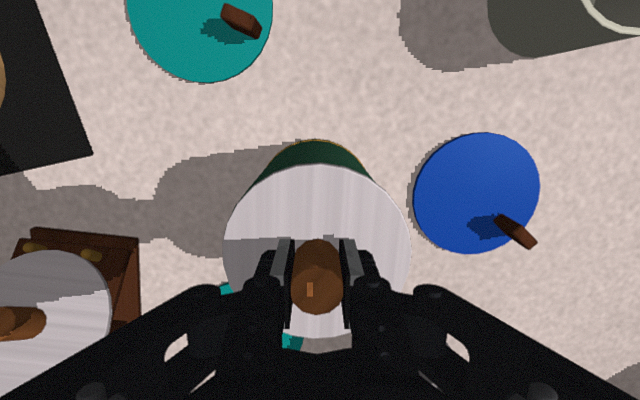

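The disc rests on the rim and contact came at TCP z = 0.1264. I'll unload and release.

Request:
jog_arm([
  {"slide": [0, 0, -0.5], "rotation": [0, 0, 0]},
  {"slide": [0, 0, 0], "rotation": [0, 0, 0]},
])

```text
time: 27.2
tool_pos: [0.5466, 0.233, 0.1263]
tool_rot: [0.001, 0.0, 1.0, 0.0]
contact_force: [-2.1, -1.2, 4.2]
gripper_width: 0.238
```

Request:
jog_arm([
  {"slide": [0, 0, 0], "rotation": [0, 0, 0]},
  {"slide": [0, 0, 0], "rotation": [0, 0, 0]},
  {"slide": [0, 0, 0], "rotation": [0, 0, 0]},
  {"slide": [0, 0, 0], "rotation": [0, 0, 0]},
  {"slide": [0, 0, 0], "rotation": [0, 0, 0]},
  {"slide": [0, 0, 0], "rotation": [0, 0, 0]},
], fingers=0.5)

```text
time: 27.7
tool_pos: [0.5462, 0.2329, 0.1256]
tool_rot: [0.0, -0.0, 1.0, -0.0]
contact_force: [0.0, 0.5, 0.1]
gripper_width: 0.5
```

Request:
jog_arm([
  {"slide": [0, 0, -5], "rotation": [0, 0, 0]},
  {"slide": [0, 0, -10], "rotation": [0, 0, 0]},
  {"slide": [0, 0, -15], "rotation": [0, 0, 0]},
  {"slide": [0, 0, -20], "rotation": [0, 0, 0]},
  {"slide": [0, 0, -25], "rotation": [0, 0, 0]},
  {"slide": [0, 0, -25], "rotation": [0, 0, 0]},
  {"slide": [-20, 0, -20], "rotation": [0, 0, 0]},
  {"slide": [-30, 0, -10], "rotation": [0, 0, 0]},
  {"slide": [-20, 0, 0], "rotation": [0, 0, 0]},
  {"slide": [0, 0, 0], "rotation": [0, 0, 0]},
  {"slide": [0, 0, 0], "rotation": [0, 0, 0]},
  {"slide": [0, 0, 0], "rotation": [0, 0, 0]},
  {"slide": [0, 0, 0], "rotation": [0, 0, 0]},
])

```text
time: 28.78
tool_pos: [0.6154, 0.233, 0.2557]
tool_rot: [-0.0, -0.0, 1.0, -0.0]
contact_force: [-0.2, -0.2, -0.5]
gripper_width: 0.5
```

Run:
```python
from h import *
F={n:optics.grab_frame(n) for n in ["scene","wrist"]}
p,R=pose(); print(p,state()["contact_force"],state()["time"])
cv2.imwrite("pics/s17.png",cv2.resize(F["scene"]["frame"][120:300,160:480],(800,450),interpolation=cv2.INTER_CUBIC))
cv2.imwrite("pics/w17.png",F["wrist"]["frame"])
```

```text
[0.61541238 0.23306952 0.25581211] [0.51294524 0.77129978 0.73763164] 28.8833
```

View pics/s17.png

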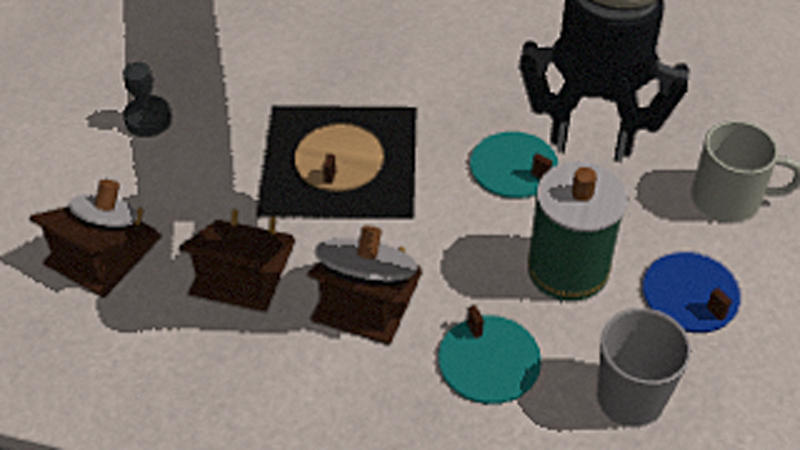

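View pics/w17.png

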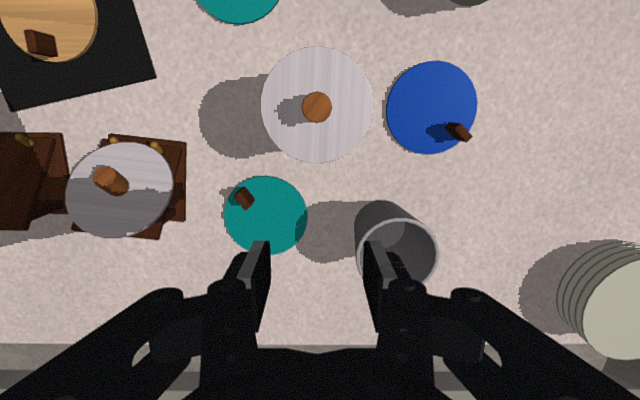

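Run:
```python
from h import *
from scipy.optimize import least_squares
f=optics.grab_frame("wrist")
im=f["frame"]; cv2.imwrite("pics/k18.png",cv2.resize(im[35:175,245:390],None,fx=4,fy=4,interpolation=cv2.INTER_NEAREST))
g=cv2.GaussianBlur(im,(0,0),1).astype(float)
# radial edges of disc: strongest colour change along rays
c0=np.array([317,104.]); P=[]
for a in np.radians(np.arange(0,360,4)):
    rr=np.arange(48,66,.25); xy=c0+np.outer(rr,[np.cos(a),np.sin(a)])
    v=np.stack([cv2.remap(g[...,k].astype(np.float32),xy[:,:1].astype(np.float32),xy[:,1:].astype(np.float32),cv2.INTER_LINEAR)[:,0] for k in range(3)],1)
    d=np.abs(np.gradient(v,axis=0)).sum(1); P.append(xy[d.argmax()])
W=np.array([onz(f,p,.125)[:2] for p in P])
s=least_squares(lambda p:np.hypot(W[:,0]-p[0],W[:,1]-p[1])-p[2],[.545,.232,.045],loss="soft_l1",f_scale=.0004); print("disc fit @z=.125",s.x.round(4),"med res mm",1e3*np.median(np.abs(s.fun)))
print("knob top expected",proj(f,[*s.x[:2],.155]).round(1), "if 5mm high: r would be",.045*( (f['R'].T@-f['t'])[2]-.125)/((f['R'].T@-f['t'])[2]-.130))
```

```text
disc fit @z=.125 [0.5487 0.2319 0.0449] med res mm 0.5783088313342788
knob top expected [[316.9 107.3]] if 5mm high: r would be 0.04583875980860152
```

View pics/k18.png

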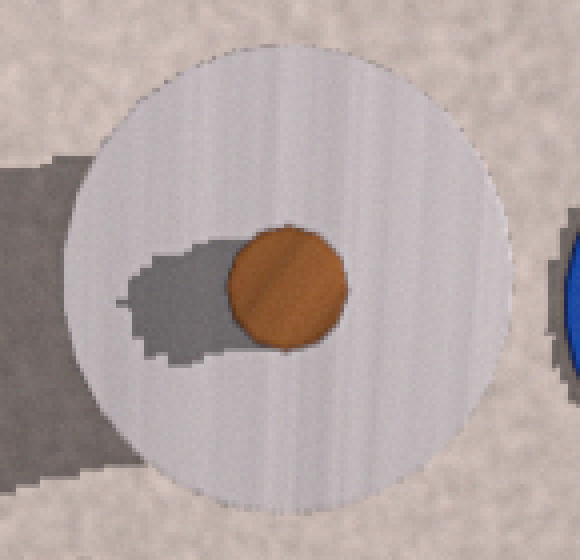

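```bash
python3 -c "
from plant import manip,state
print(manip.job_done(), state()['time'])"
```

```text
the job is handed in; nothing more can be done
the job is handed in; nothing more can be done
```

I lifted the wooden cover off by its tab, laid it on the mat, and put the 90 mm lid home on the canister. The job was handed in at about 29 s of the 64 s allowed; the hand-in gives no verdict.

**Cover:** I gripped it by the tab and tipped it about 16° at the canister's mouth. It went down in the middle of the mat until contact was felt (13 N at most). I released it there, and it lies flat with the tab up.

**Lid:** I took the medium lid from the middle stand by its knob, with the tool tilted 35°. It went into the mouth without resistance until it seated at about 5 N, and I then let go and backed the arm clear.

**Last checks:**
- **Seating:** A circle fit of the lid's disc, taken at home height, gave a 44.9 mm radius against 45 mm nominal. That fits a lid fully home.
- **Centring:** The lid's centre is within about 1 mm of the rim centre measured earlier by the same wrist camera.
- **Level:** The knob's position in the image puts the lid within about 1.5° of level.
- **Surroundings:** In the last pictures the canister stands upright where it was. The other two lids, the mug, the cup and the tamper look untouched.

**Disagreements:**
- The cameras differed by 2 to 5 mm on where the canister stands. One scene-camera fit was visibly off, so I corrected it by eye.
- The lid seated about 2 mm lower by tool height than the image fit had predicted. I put that down to calibration and the fit of the lid's position in the fingers.
- My first move call was refused for incomplete rows, and I resent it in full.

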